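Press the sprig mould home against the sprung plunger

ROBOT

A 6-joint arm with a two-finger parallel gripper is mounted at the origin on a cart in front of the work surface, level with it; the furniture and walls round the work are solid. World frame = base frame: x ahead of the robot, y to its left, z up, the work surface at z = 0. Lengths are in m, angles in rad, forces in N, time in s.
With the tool pointing down it reaches from about 0.25 to 0.775 m from the base axis. Payload 4 kg.
Tool frame: the origin (TCP) lies between the finger pads; the fingertips stand 14 mm ahead of it and the grasp point (between the pads) lies 5 mm behind it; z points along the fingers, y is the direction in which the jaws open and shut (so a half turn about z gives the same grasp; the last joint's range is limited). The gripper opens to 94 mm and grips with 3 to 60 N. Pads are 16 mm wide; open, the fingers measure 119 mm over their backs; the gripper's body (75 mm by 177 mm) begins 78 mm behind the grasp point.
Start: joints at [1.111, 0.087, 1.371, -0, 1.684, -0.103], TCP at [0.192, 0.515, 0.22] pointing down, gripper open.
Joint ranges: [-3.1, 3.1], [-0.76, 2.03], [0.27, 2.55], [-1.08, 4.22], [0.17, 2.65], [-2.57, 2.57]. Speed limits (rad/s): [2.79, 2.79, 3.14, 3.14, 3.14, 3.14].

INTERFACE

Orientations are given as [roll, pitch, yaw] about the fixed x, y, z axes, in that order (R = Rz(yaw) Ry(pitch) Rx(roll)).
In Python, from bench import robot, cams, spotter gives the robot as it stands.
- The arm moves only by the shell command python3 -m inch 'ROWS'. ROWS is JSON, a list of rows, each an object of numbers: "grip": the opening, from 0 (shut) to 1 (fully open); "dx", "dy", "dz": the shift along the tool's x, y, z in units of 25 mm (1.0 is 25 mm); "rx", "ry", "rz": the turn, a rotation vector about the tool's x, y, z in units of 5 degrees (1.0 is 5 degrees). A call has 1 to 12 rows; each row shifts and turns the pose as measured when the row begins, along the tool's axes as they then stand; what a row does not reach is not made up. A row lasts 1/8 s, in which the tool goes at most 62.5 mm and 10.7 degrees, less where a joint would pass 70% of its speed; a pose out of reach is approached as far as the arm can. A call is refused whole if a number of a shift passes 1 or a number of a turn 1, either way. A call with a gripper value outside its range is refused whole. The fingers move at their own pace and stop on an object; the grip force is fixed at half the most. Time passes only in rows, so rows that do not move let the fingers close. It gives the time, the measured TCP pose, the force and the opening at its end, in the units of the state.
- robot.get_obs(): the state, without advancing time (a new reading comes with each control period).
- cams.snapshot(name): name is "scene" or "top" or "wrist"; returns a dict with "frame" (384x512x3 uint8, red, green, blue), "intrinsics" (3x3 intrinsics, pixels), "k1" (the pictures are not rectified: a ray, as slopes to the right and down, at radius r is drawn at 1 + k1 r^2 times it, then the intrinsics apply), "eye" and "orientation" of the camera in the world. Camera axes: x right, y up, looking along -z (the intrinsics and any distortion apply to the point x, -y, -z); pixel columns grow to the right and rows downward; lengths in m; the calibration is good to about 2 mm. A picture is of the moment at which its call begins. There is no depth.
- robot.close_job(): hands the job in, once; it reports no verdict.
Trained networks look in a picture, given as the dict that the camera call returned (one of the last four; its "shot" number tells which), for a name from the list of things; names that differ only in an ending like _2 or _b are one class to them, and where a whole thing is asked for, a point or a joint stands for the part that bears it (a point fixed in the world has none). Each returns a list of dicts, best first, with "score" (0 to 1); they miss things now and then, are a little off and sometimes report something else, mostly with a low value. They report only what shows in the picture. A call takes as long as a camera call. They do not tell look-alikes from the thing itself.
- spotter.regions_of(picture, query): "pixels" (384x512 bool, what is visible of it) and "extent" ([left, top, right, bottom] in pixels, round what is visible of it).
- spotter.place_of(picture, query): "pixel" ([column, row] in pixels: a listed point, or the origin of a listed thing).
The state is a dict: "time": time; "joint_positions": joint angles; "qvel": joint speeds; "joint_torque": joint torques, N m; "tool_pos": TCP position; "ee_rot": TCP orientation; "wrist_force": force on the tool from outside, world axes, zero at the start; "wrist_torque": the same for the moment, N m; "width": finger opening in m.
Only numpy, scipy, OpenCV 4.12 (cv2) and the standard library are available. Lean on these libraries where they do the work, as an engineer would, in place of code of your own. Each camera call takes 0.05 s, during which the arm holds its last target.

TASK

Load the white plaster sprig mould that stands beside the trimming fixture into it: first take away the wooden wedge that was left lying across its channel and leave it on the bench top, well clear of the fixture. Then lay the mould in the channel, flower up and long side along the channel, slide it against the sprung brass plunger and press until it is squarely home on the two steel stop buttons, without ramming it. The spring throws it back out, so finish while still holding it firmly against the stop with the fingers, and leave the other things on the bench where they stand.

Things in the scene. Friction and masses are not known exactly. Their poses are not given: they have to be found in the camera images.
- fixture: Fixed fixture: aluminium plate 200 (x) x 90 (y) x 8 mm. Origin: centre of its underside, on the bench; +x runs along the channel to the stop. Channel floor 8 mm above the bench; 46 mm wide between two grey guides (10 mm wide, tops 14 mm above the bench), from x = -100 mm (open, flared end) to +26 mm. Before the stop only the plunger is higher.
- stop: Fixed hard stop on the fixture, same origin and axes: grey block, x +34 to +52 mm, 76 mm wide, top 38 mm above the bench, with two steel buttons (11 mm diameter, y = +-13.5 mm, 21 mm above the bench) whose faces are at x = +30 mm; behind it the plunger's barrel to x = +74 mm, top 32 mm.
- plunger (a joint): Travel (m) of the sprung brass plunger, 13 mm diameter, on the channel's centre line 21 mm above the bench. 0 = fully out, tip at fixture x = +12 mm (18 mm before the stop buttons); grows as pressed toward +x; 0.018 when the part meets the buttons. It pushes back with about 3 N at 0 and 9 N at 0.018.
- seat (a point): Point on the channel floor where the mould's origin is when it is home on the stop (fixture x = +5 mm, y = 0, z = 8 mm); axes as the fixture.
- load (a point): Point on the channel floor 55 mm before the seat (fixture x = -50 mm, y = 0, z = 8 mm), where the mould can be lowered in clear of the plunger once the wedge is gone; axes as the fixture.
- mould: The white plaster sprig mould, a block 40 (x) x 50 (y) x 26 mm high with a flower in its top, 0.1 to 0.2 kg, standing on the open bench left or right of the fixture (not the like one at the far right end of the bench). Origin: centre of its underside, z up. Its y axis goes along the channel (either way round); its 40 mm width fits the channel with 3 mm to spare on each side.
- wedge: Hardwood wedge 32 (x) x 85 (y) mm, tapering along y from 26 mm high at its +y end to about 3 mm at its -y end, 40 g. Origin: centre of its underside. Starts lying across the two guides, underside 14 mm above the bench. Well clear = on the bench, its origin 140 mm or more (seen from above) from the fixture's origin.
- cup: Bystander: small terracotta test cup, 62 mm diameter, 53 mm high, on the other side of the fixture from the mould. Origin: centre of its underside.
- tape: Bystander: roll of tan tape lying flat, 105 mm diameter, 24 mm high, at the back left. Origin: centre of its underside.
- stopper: Bystander: black rubber stopper, 44 x 44 x 50 mm, at the back. Origin: centre of its underside.
- toggle_1: Bystander: short wooden toggle rod, 60 mm long, 17 mm diameter, lying at the back. Origin: on its underside.
There are look-alikes about, which are no part of the job. Of the things that look like the wedge, the largest one is meant.

How it is judged:
By the outcome, as a careful person would: the job done as asked, in the order asked, and still so for the second after the job is handed in, while the arm keeps its last pose, push and grip.
It also fails if it takes over 61 s, if anything falls off the work surface, if the arm or the gripper's body presses on something with over 40 N, if the wrist force passes 120 N, or if a joint passes its speed limit or range.

## Working session

There is one attempt and no reset: what is moved stays moved. The work goes in short steps, Python scripts to look and compute and a shell command to move; the robot and the scene stay as the last step left them, time stands still between calls to the robot, and variables do not carry over. Pictures are saved under pics/ and viewed, and the job is handed in when it is done.

```bash
ls; mkdir -p pics; cat > h.py <<'E'
import numpy as np, cv2
from bench import robot, cams, spotter
def snap(n,f=None):
    s=cams.snapshot(n)
    if f: cv2.imwrite('pics/'+f,s['frame'][:,:,::-1])
    return s
def Rm(o):
    o=np.array(o,float)
    if o.shape==(3,3): return o
    if o.shape==(4,): raise Exception('quat')
    from scipy.spatial.transform import Rotation as R
    return R.from_euler('xyz',o).as_matrix()
def pix2w(s,px,z):
    K=np.array(s['intrinsics']);k1=s['k1']
    d=np.array([(px[0]-K[0,2])/K[0,0],(px[1]-K[1,2])/K[1,1]])
    u=d.copy()
    for _ in range(30): u=d/(1+k1*(u@u))
    r=Rm(s['orientation'])@np.array([u[0],-u[1],-1])
    e=np.array(s['eye']); t=(z-e[2])/r[2]
    return e+t*r
def w2pix(s,p):
    K=np.array(s['intrinsics']);k1=s['k1']
    c=Rm(s['orientation']).T@(np.array(p)-np.array(s['eye']))
    u=np.array([c[0],-c[1]])/-c[2]; u=u*(1+k1*(u@u))
    return np.array([K[0,0]*u[0]+K[0,2],K[1,1]*u[1]+K[1,2]])
E
python3 - <<'E'
from h import *
for n in ['scene','top','wrist']:
    s=snap(n,n+'0.png'); print(n,s['eye'],s['orientation'],s['k1'],s['intrinsics'])
    for q in ['mould','wedge','fixture','seat','load','cup','stop']:
        print(q,[(np.round(d['pixel'],1).tolist(),round(d['score'],2)) for d in spotter.place_of(s,q)][:4])
print(robot.get_obs())
E
```

```text
pics
scene [ 0.23444342 -0.65340319  0.7267277 ] [ 0.83698584  0.00241511 -0.50507564] -0.10243696558229659 [[358.81576856   0.         256.50943225]
 [  0.         358.81576856 192.34839014]
 [  0.           0.           1.        ]]
mould [([265.1, 285.2], 0.85)]
wedge [([278.2, 244.1], 0.71), ([223.3, 264.3], 0.7), ([232.7, 221.2], 0.68)]
fixture [([242.9, 217.2], 0.71), ([241.4, 213.1], 0.42)]
seat [([243.6, 212.0], 0.93)]
load [([228.1, 222.7], 0.79), ([232.6, 218.5], 0.62)]
cup [([244.0, 217.0], 0.67), ([211.5, 161.2], 0.58)]
stop [([245.1, 217.9], 0.62)]
top [ 0.42535012 -0.00509661  1.18054857] [ 0.17234782  0.01058446 -1.56118323] 0.00034907791847182035 [[455.38067741   0.         256.09440009]
 [  0.         455.38067741 188.64455316]
 [  0.           0.           1.        ]]
mould [([353.5, 245.2], 0.82)]
wedge [([272.3, 236.7], 0.76), ([319.7, 206.4], 0.64), ([246.0, 135.9], 0.62), ([314.2, 271.5], 0.61)]
fixture [([267.5, 220.0], 0.6)]
seat [([265.3, 217.5], 0.59)]
load [([269.2, 242.2], 0.69)]
cup [([354.9, 246.5], 0.58)]
stop [([268.3, 221.0], 0.92), ([246.7, 134.7], 
[... 287 characters left out ...]

stop []
{'time': 1.2, 'joint_positions': array([ 1.11089298e+00,  8.72375070e-02,  1.37073426e+00, -6.56749785e-06,
        1.68358646e+00, -1.03105363e-01]), 'qvel': array([-8.77146278e-04, -1.16105154e-03, -7.53342694e-04, -1.09063767e-03,
        1.75056956e-03, -5.65464967e-05]), 'joint_torque': array([-8.88493742e-04, -3.40049279e+01, -3.02601099e+01,  7.17396126e-02,
        2.39625201e-02, -2.99899148e-05]), 'tool_pos': array([0.19211569, 0.51536751, 0.21946796]), 'ee_rot': array([3.14155908e+00, 1.00345471e-05, 2.78479393e+00]), 'wrist_force': array([-0.78143107, -0.1868306 , -0.51903569]), 'wrist_torque': array([-0.01131326, -0.00460349,  0.03569856]), 'width': 0.09404632713667818}
```

View pics/top0.png

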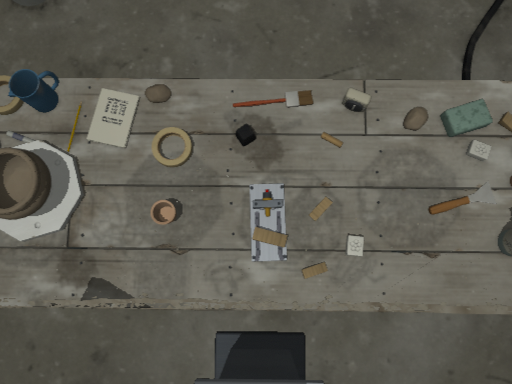

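View pics/scene0.png

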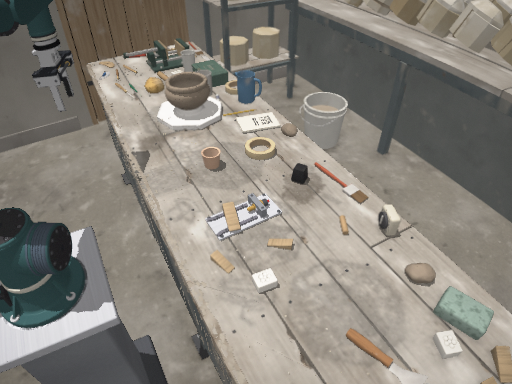

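```bash
python3 - <<'E'
import cv2
im=cv2.imread('pics/top0.png')[90:310,190:400]
cv2.imwrite('pics/topc.png',cv2.resize(im,None,fx=2.7,fy=2.7,interpolation=cv2.INTER_CUBIC))
E
```

```text
(no output)
```

View pics/topc.png

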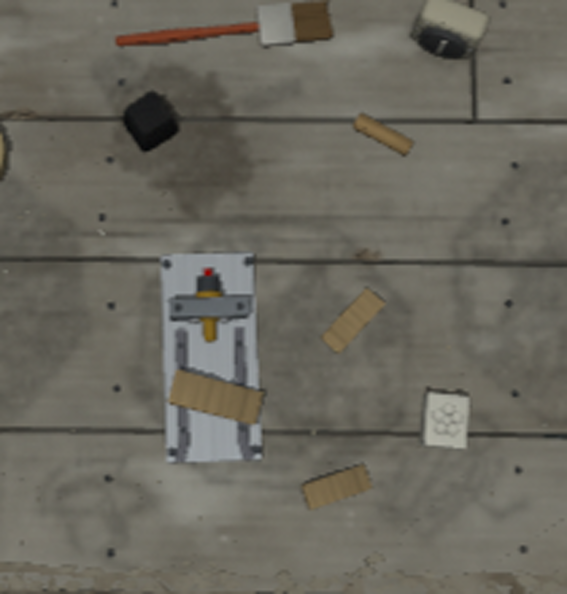

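The top view shows the wedge candidates: (270,236) lies across the fixture and is the largest, while (320,208) and (314,270) are small look-alikes. There are two mould candidates: (355,246) beside the fixture, and (480,150) at the far right. I choose (270,236) and (355,246), which the close crop confirms.

```bash
python3 - <<'E'
from h import *
s=snap('top')
for q,z in [('wedge',0.028),('mould',0.026),('fixture',0.008)]:
    for d in spotter.regions_of(s,q):
        m=d['pixels'].astype(np.uint8)
        c=max(cv2.findContours(m,0,2)[0],key=cv2.contourArea)
        pts=np.array([pix2w(s,p[0],z)[:2] for p in c],np.float32)
        r=cv2.minAreaRect(pts*1000)
        print(q,round(d['score'],2),d['extent'],r, '\n',np.round(cv2.boxPoints(r)).tolist())
im=s['frame'][:,:,::-1]
a=cv2.resize(im[175:270,235:305],None,fx=6,fy=6,interpolation=cv2.INTER_CUBIC)
cv2.imwrite('pics/a.png',a)
a=cv2.resize(im[220:270,325:385],None,fx=8,fy=8,interpolation=cv2.INTER_CUBIC)
cv2.imwrite('pics/b.png',a)
s=snap('scene');im=s['frame'][:,:,::-1]
a=cv2.resize(im[180:300,190:310],None,fx=5,fy=5,interpolation=cv2.INTER_CUBIC)
cv2.imwrite('pics/c.png',a)
E
```

```text
wedge 0.77 [254.5, 228.9, 288.2, 245.2] ((503.1465759277344, -26.598770141601562), (84.40282440185547, 31.306838989257812), 78.23330688476562) 
 [[479.0, -65.0], [510.0, -71.0], [527.0, 12.0], [496.0, 18.0]]
wedge 0.73 [301.7, 263.4, 327.4, 278.8] ((421.58734130859375, -139.03057861328125), (25.794458389282227, 64.12535858154297), 16.213768005371094) 
 [[400.0, -112.0], [418.0, -173.0], [443.0, -166.0], [425.0, -105.0]]
wedge 0.69 [308.2, 196.8, 330.8, 220.3] ((575.4536743164062, -154.7913818359375), (27.14931297302246, 68.46965026855469), 48.09698486328125) 
 [[541.0, -142.0], [592.0, -188.0], [610.0, -168.0], [559.0, -122.0]]
mould 0.68 [346.5, 235.1, 361.6, 255.0] ((484.20166015625, -239.67462158203125), (42.601463317871094, 50.38349151611328), 88.24968719482422) 
 [[458.0, -260.0], [509.0, -262.0], [510.0, -219.0], [460.0, -218.0]]
fixture 0.93 [247.2, 182.9, 287.5, 259.3] ((577.1742553710938, -19.77727508544922), (132.74728393554688, 89.68415069580078), 3.382197141647339) 
 [[508.0, 21.0], [514.0, -68.0], [646.0, -61.0], [641.0, 29.0]]
```

View pics/a.png

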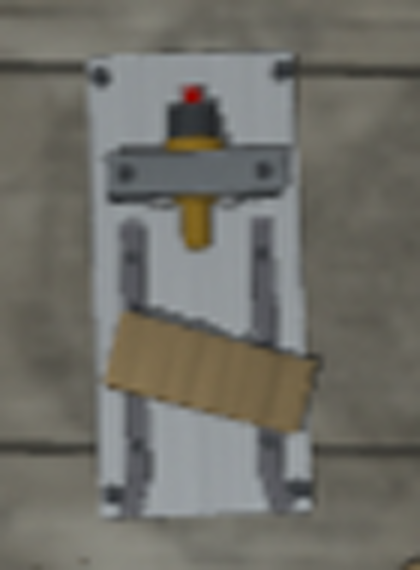

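View pics/b.png

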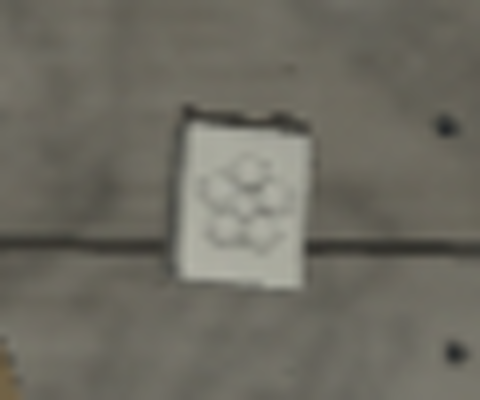

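View pics/c.png

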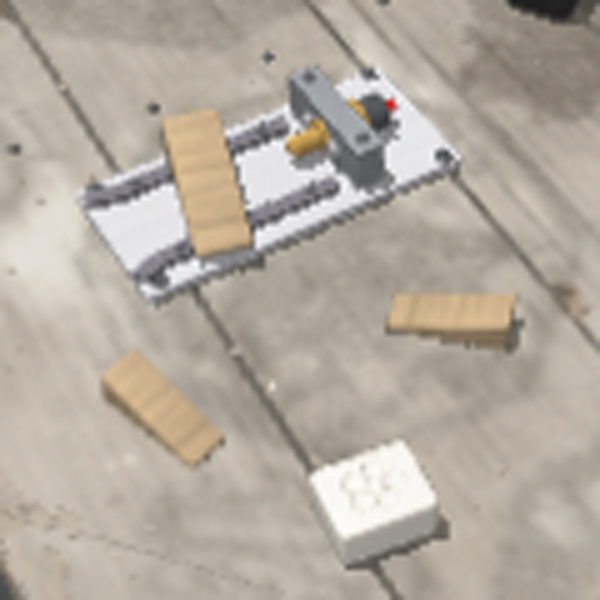

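```bash
cat >> h.py <<'E'
def go(target,yaw,n=None,tol=0):
    "suggest rows from current pose to target pos/yaw(deg)"
    o=robot.get_obs(); p=np.array(o['tool_pos']); y=np.degrees(o['ee_rot'][2])
    dy=(yaw-y+180)%360-180; d=np.array(target)-p
    print('t',round(o['time'],2),'pos',np.round(p,4),'rpy',np.round(np.degrees(o['ee_rot']),2),'w',round(o['width'],4),'F',np.round(o['wrist_force'],1))
    if n is None: n=max(1,int(np.ceil(max(abs(dy)/5,np.linalg.norm(d[:2])/.025,abs(d[2])/.025))))
    print('n',n,'rz each',round(-dy/5/n,2))
    for i in range(n):
        a=np.radians(y+dy*i/n); c,s=np.cos(a),np.sin(a)
        v=np.array([d[0]*c+d[1]*s, d[0]*s-d[1]*c, -d[2]])/n/.025
        if abs(dy)>2 or i==0: print(i,np.round(v,2).tolist())
E
python3 - <<'E'
from h import *
s=snap('top')
P=[(88,55),(296,52),(100,517),(315,512)]
W=[pix2w(s,(235+(x+.5)/6-.5,175+(y+.5)/6-.5),.008) for x,y in P]
print(np.round(W,4)); c=np.mean(W,0); print('ctr',c)
print('yaws',[np.degrees(np.arctan2((W[a]-W[b])[1],(W[a]-W[b])[0])) for a,b in((0,2),(1,3))])
for n,z in(('stop',.0),('seat',.008),('load',.008),('cup',0),('fixture',0)):
    for d in spotter.place_of(s,n)[:1]: print(n,d['score'],pix2w(s,d['pixel'],z))
t=snap('scene')
for n,z in(('wedge',.014),('mould',0),('seat',.008),('load',.008),('fixture',0)):
    for d in spotter.place_of(t,n)[:3]: print(n,d['score'],pix2w(t,d['pixel'],z))
# stop top edges from a.png: block corners z=.038
for x,y in [(107,150),(290,143),(107,200),(285,197),(200,248)]:
    print((x,y),pix2w(s,(235+(x+.5)/6-.5,175+(y+.5)/6-.5),.038 if y<210 else .021))
go([.495,-.02,.16],78)
E
```

```text
[[ 0.6422  0.0273  0.008 ]
 [ 0.6442 -0.0634  0.008 ]
 [ 0.4431  0.0198  0.008 ]
 [ 0.446  -0.0713  0.008 ]]
ctr [ 0.54388784 -0.02188958  0.008     ]
yaws [np.float64(2.1617660817079742), np.float64(2.2753077630302663)]
stop 0.74 [ 0.54431781 -0.02083414  0.        ]
seat 0.56 [ 0.55433498 -0.01369169  0.008     ]
load 0.82 [ 0.49373645 -0.02611652  0.008     ]
cup 0.94 [0.56770341 0.24797207 0.        ]
fixture 0.79 [ 0.54199897 -0.02370302  0.        ]
wedge 0.86 [ 0.50439706 -0.02498393  0.014     ]
wedge 0.66 [ 0.57436947 -0.1593635   0.014     ]
wedge 0.63 [ 0.41366135 -0.15007672  0.014     ]
mould 0.94 [ 0.48116903 -0.24967519  0.        ]
seat 0.89 [ 0.55087539 -0.01033331  0.008     ]
seat 0.49 [ 0.48002615 -0.24999418  0.008     ]
load 0.56 [ 0.48726041 -0.01805665  0.008     ]
fixture 0.67 [ 0.54456899 -0.02622263  0.        ]
(107, 150) [0.59589027 0.01796659 0.038     ]
(290, 143) [ 0.59950178 -0.05935071  0.038     ]
(107, 200) [0.5745932  0.01773234 0.038     ]
(285, 197) [ 0.57648341 -0.05723489  0.038     ]
(200, 248) [ 0.55652637 -0.02179854  0.021     ]
t 2.05 pos [0.1921 0.5154 0.2195] rpy [180.    -0.   159.56] w 0.0938 F [ 0.   0.4 -0.2]
n 25 rz each 0.65
0 [-0.75, -0.63, 0.1]
1 [-0.79, -0.59, 0.1]
2 [-0.82, -0.54, 0.1]
3 [-0.85, -0.5, 0.1]
4 [-0.88, -0.45, 0.1]
5 [-0.9, -0.4, 0.1]
6 [-0.92, -0.34, 0.1]
7 [-0.94, -0.29, 0.1]
8 [-0.96, -0.24, 0.1]
9 [-0.97, -0.18, 0.1]
10 [-0.98, -0.13, 0.1]
11 [-0.98, -0.07, 0.1]
12 [-0.98, -0.02, 0.1]
13 [-0.98, 0.04, 0.1]
14 [-0.98, 0.1, 0.1]
15 [-0.97, 0.15, 0.1]
16 [-0.96, 0.21, 0.1]
17 [-0.95, 0.26, 0.1]
18 [-0.93, 0.31, 0.1]
19 [-0.91, 0.37, 0.1]
20 [-0.89, 0.42, 0.1]
21 [-0.87, 0.47, 0.1]
22 [-0.84, 0.52, 0.1]
23 [-0.81, 0.56, 0.1]
24 [-0.77, 0.61, 0.1]
```

```bash
python3 -m inch '[{"dx":-0.75,"dy":-0.65,"rz":0.65,"grip":0.64},{"dx":-0.8,"dy":-0.6,"rz":0.65,"grip":0.64},{"dx":-0.8,"dy":-0.55,"rz":0.65,"grip":0.64},{"dx":-0.85,"dy":-0.5,"rz":0.65,"grip":0.64},{"dx":-0.9,"dy":-0.45,"rz":0.65,"grip":0.64},{"dx":-0.9,"dy":-0.4,"rz":0.65,"grip":0.64},{"dx":-0.9,"dy":-0.35,"rz":0.65,"grip":0.64},{"dx":-0.95,"dy":-0.3,"rz":0.65,"grip":0.64},{"dx":-0.95,"dy":-0.25,"rz":0.65,"grip":0.64},{"dx":-0.95,"dy":-0.2,"rz":0.65,"grip":0.64},{"dx":-1,"dy":-0.15,"rz":0.65,"grip":0.64},{"dx":-1,"dy":-0.1,"rz":0.65,"grip":0.64}]'
python3 -c "
from h import *
go([.498,-.022,.15],78)"
```

```text
t 2.05 pos [0.1921 0.5154 0.2195] rpy [180.    -0.   159.56] w 0.0938 F [ 0.   0.4 -0.2]
n 25 rz each 0.65
0 [-0.76, -0.63, 0.11]
1 [-0.79, -0.59, 0.11]
2 [-0.83, -0.54, 0.11]
3 [-0.86, -0.5, 0.11]
4 [-0.88, -0.45, 0.11]
5 [-0.91, -0.4, 0.11]
6 [-0.93, -0.34, 0.11]
7 [-0.95, -0.29, 0.11]
8 [-0.96, -0.24, 0.11]
9 [-0.97, -0.18, 0.11]
10 [-0.98, -0.13, 0.11]
11 [-0.99, -0.07, 0.11]
12 [-0.99, -0.01, 0.11]
13 [-0.99, 0.04, 0.11]
14 [-0.98, 0.1, 0.11]
15 [-0.98, 0.16, 0.11]
16 [-0.97, 0.21, 0.11]
17 [-0.95, 0.27, 0.11]
18 [-0.94, 0.32, 0.11]
19 [-0.92, 0.37, 0.11]
20 [-0.89, 0.42, 0.11]
21 [-0.87, 0.47, 0.11]
22 [-0.84, 0.52, 0.11]
23 [-0.81, 0.57, 0.11]
24 [-0.78, 0.61, 0.11]invalid input at $[0]: expected keys grip, dx, dy, dz, rx, ry, rz
```

```bash
python3 -m inch '[{"grip":0.64,"dx":-0.75,"dy":-0.65,"dz":0,"rx":0,"ry":0,"rz":0.65},{"grip":0.64,"dx":-0.8,"dy":-0.6,"dz":0,"rx":0,"ry":0,"rz":0.65},{"grip":0.64,"dx":-0.8,"dy":-0.55,"dz":0,"rx":0,"ry":0,"rz":0.65},{"grip":0.64,"dx":-0.85,"dy":-0.5,"dz":0,"rx":0,"ry":0,"rz":0.65},{"grip":0.64,"dx":-0.9,"dy":-0.45,"dz":0,"rx":0,"ry":0,"rz":0.65},{"grip":0.64,"dx":-0.9,"dy":-0.4,"dz":0,"rx":0,"ry":0,"rz":0.65},{"grip":0.64,"dx":-0.9,"dy":-0.35,"dz":0,"rx":0,"ry":0,"rz":0.65},{"grip":0.64,"dx":-0.95,"dy":-0.3,"dz":0,"rx":0,"ry":0,"rz":0.65},{"grip":0.64,"dx":-0.95,"dy":-0.25,"dz":0,"rx":0,"ry":0,"rz":0.65},{"grip":0.64,"dx":-0.95,"dy":-0.2,"dz":0,"rx":0,"ry":0,"rz":0.65},{"grip":0.64,"dx":-1,"dy":-0.15,"dz":0,"rx":0,"ry":0,"rz":0.65},{"grip":0.64,"dx":-1,"dy":-0.1,"dz":0,"rx":0,"ry":0,"rz":0.65}]'
python3 -c "
from h import *
go([.498,-.022,.15],78)"
```

```text
time: 3.55
tool_pos: [0.3367, 0.2474, 0.2201]
ee_rot: [3.139, -0.0, 2.085]
wrist_force: [0.5, 0.1, 1.1]
width: 0.06
t 3.55 pos [0.3367 0.2474 0.2201] rpy [ 1.7983e+02 -1.0000e-02  1.1948e+02] w 0.06 F [0.5 0.1 1.1]
n 13 rz each 0.64
0 [-0.97, 0.02, 0.22]
1 [-0.96, 0.08, 0.22]
2 [-0.96, 0.13, 0.22]
3 [-0.95, 0.18, 0.22]
4 [-0.94, 0.24, 0.22]
5 [-0.92, 0.29, 0.22]
6 [-0.9, 0.34, 0.22]
7 [-0.88, 0.39, 0.22]
8 [-0.86, 0.44, 0.22]
9 [-0.84, 0.49, 0.22]
10 [-0.81, 0.53, 0.22]
11 [-0.78, 0.57, 0.22]
12 [-0.74, 0.62, 0.22]
```

```bash
python3 -m inch '[{"grip":0.64,"dx":-1,"dy":0,"dz":0.2,"rx":0,"ry":0,"rz":0.7},{"grip":0.64,"dx":-1,"dy":0.1,"dz":0.2,"rx":0,"ry":0,"rz":0.7},{"grip":0.64,"dx":-1,"dy":0.15,"dz":0.2,"rx":0,"ry":0,"rz":0.7},{"grip":0.64,"dx":-1,"dy":0.2,"dz":0.2,"rx":0,"ry":0,"rz":0.7},{"grip":0.64,"dx":-1,"dy":0.25,"dz":0.2,"rx":0,"ry":0,"rz":0.7},{"grip":0.64,"dx":-1,"dy":0.3,"dz":0.2,"rx":0,"ry":0,"rz":0.7},{"grip":0.64,"dx":-0.95,"dy":0.35,"dz":0.2,"rx":0,"ry":0,"rz":0.7},{"grip":0.64,"dx":-0.95,"dy":0.4,"dz":0.2,"rx":0,"ry":0,"rz":0.7},{"grip":0.64,"dx":-0.95,"dy":0.45,"dz":0.2,"rx":0,"ry":0,"rz":0.7},{"grip":0.64,"dx":-0.9,"dy":0.5,"dz":0.2,"rx":0,"ry":0,"rz":0.7},{"grip":0.64,"dx":-0.9,"dy":0.6,"dz":0.2,"rx":0,"ry":0,"rz":0.7},{"grip":0.64,"dx":-0.8,"dy":0.6,"dz":0.2,"rx":0,"ry":0,"rz":0.7}]'
python3 -c "
from h import *
s=snap('wrist','w1.png'); print(s['eye'])
for q,z in [('wedge',.014),('load',.008),('seat',.008),('fixture',0)]:
  for d in spotter.place_of(s,q)[:3]: print(q,d['score'],d['pixel'],pix2w(s,d['pixel'],z))
go([.500,-.022,.10],78)"
```

```text
time: 5.05
tool_pos: [0.4875, -0.0329, 0.1608]
ee_rot: [3.133, -0.006, 1.327]
wrist_force: [0.6, 0.0, 0.1]
width: 0.0604
[0.50171145 0.03134558 0.32676216]
wedge 0.79 [221.1, 271.4] [ 0.42436114 -0.13022678  0.014     ]
wedge 0.78 [262.9, 164.1] [ 0.50302119 -0.01721564  0.014     ]
wedge 0.52 [348.6, 256.3] [ 0.57530174 -0.14855515  0.014     ]
load 0.56 [254.8, 171.1] [ 0.49240008 -0.0236016   0.008     ]
seat 0.57 [302.3, 154.9] [ 0.54772189 -0.01882594  0.008     ]
fixture 0.86 [296.3, 155.5] [ 0.54212881 -0.01908994  0.        ]
t 5.3 pos [ 0.4869 -0.0315  0.161 ] rpy [179.57  -0.35  76.21] w 0.0604 F [ 0.2 -1.   0.7]
n 3 rz each -0.12
0 [0.17, 0.14, 0.81]
```

View pics/w1.png

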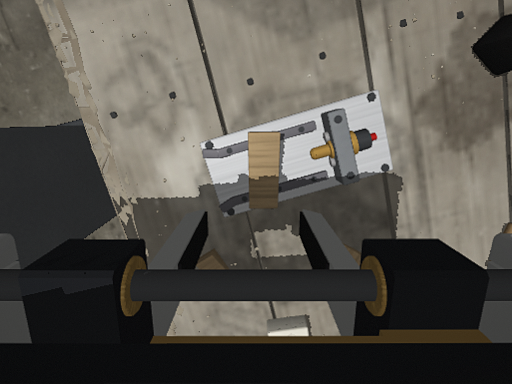

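The wrist view shows the wedge at (265,170), lying nearly along the image column direction. The fingers are below it, and the plunger is at (320,152).

```bash
python3 -c "
from h import *
s=snap('wrist'); 
P=[(202,144),(376,92),(227,216),(393,167)]
W=[pix2w(s,p,.008) for p in P];print(np.round(W,4),np.mean(W,0))
print([np.degrees(np.arctan2((W[a]-W[b])[1],(W[a]-W[b])[0])) for a,b in((1,0),(3,2))])
for a,z in (((249,132),.04),((283,132),.04),((249,207),.017),((281,208),.017)): print(pix2w(s,a,z))
"

```

```text
[[ 0.4428  0.021   0.008 ]
 [ 0.6363  0.0292  0.008 ]
 [ 0.4478 -0.0656  0.008 ]
 [ 0.6431 -0.055   0.008 ]] [ 0.54250418 -0.01759197  0.008     ]
[np.float64(2.4423434199372127), np.float64(3.1039300503203617)]
[0.49637083 0.02229018 0.04      ]
[0.5286222  0.01430127 0.04      ]
[ 0.4759225  -0.05856562  0.017     ]
[ 0.51042706 -0.0683914   0.017     ]
```

```bash
python3 -c "
from h import *
go([.5035,-.020,.065],77.5)"
python3 -m inch '[{"grip":0.56,"dx":0.25,"dy":0.1,"dz":1,"rx":0,"ry":0,"rz":-0.25},{"grip":0.56,"dx":0.15,"dy":0.15,"dz":1,"rx":0,"ry":0,"rz":0},{"grip":0.56,"dx":0.15,"dy":0.15,"dz":1,"rx":0,"ry":0,"rz":0},{"grip":0.56,"dx":0.1,"dy":0.1,"dz":0.8,"rx":0,"ry":0,"rz":0},{"grip":0.56,"dx":0,"dy":0,"dz":0,"rx":0,"ry":0,"rz":0}]'
python3 -c "
from h import *
go([.5035,-.020,.027],77.5)"
```

```text
t 5.35 pos [ 0.4869 -0.0313  0.1611] rpy [179.54  -0.34  76.23] w 0.06 F [ 0.4 -0.1 -0.3]
n 4 rz each -0.06
0 [0.15, 0.13, 0.96]
time: 5.98
tool_pos: [0.5043, -0.0128, 0.0673]
ee_rot: [3.128, -0.007, 1.362]
wrist_force: [0.2, 0.8, -0.3]
width: 0.0528
t 5.97 pos [ 0.5043 -0.0128  0.0673] rpy [179.2   -0.42  78.03] w 0.0528 F [ 0.2  0.8 -0.3]
n 2 rz each 0.05
0 [-0.14, 0.01, 0.81]
```

```bash

python3 -m inch '[{"grip":0.56,"dx":-0.15,"dy":0,"dz":0.7,"rx":0.16,"ry":-0.08,"rz":0.1},{"grip":0.56,"dx":-0.15,"dy":0,"dz":0.6,"rx":0,"ry":0,"rz":0},{"grip":0.56,"dx":0,"dy":0,"dz":0.2,"rx":0,"ry":0,"rz":0},{"grip":0.56,"dx":0,"dy":0,"dz":0,"rx":0,"ry":0,"rz":0}]'
python3 -c "
from h import *
snap('wrist','w2.png')
go([.5035,-.020,.027],77.5)"
```

```text
time: 6.48
tool_pos: [0.5039, -0.0203, 0.0296]
ee_rot: [3.139, -0.0, 1.354]
wrist_force: [0.5, -0.8, -0.2]
width: 0.0526
t 6.53 pos [ 0.5041 -0.0203  0.0299] rpy [179.82  -0.    77.56] w 0.0527 F [-0.4  0.4 -0.1]
n 1 rz each 0.01
0 [0.01, -0.02, 0.11]
```

View pics/w2.png

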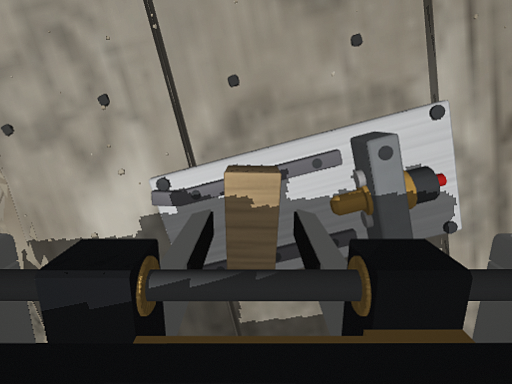

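The wedge at (252,220) sits centred between the fingers, so I close and lift.

```bash

python3 -m inch '[{"grip":0.56,"dx":0,"dy":0,"dz":0.12,"rx":0,"ry":0,"rz":0},{"grip":0.1,"dx":0,"dy":0,"dz":0,"rx":0,"ry":0,"rz":0},{"grip":0.1,"dx":0,"dy":0,"dz":0,"rx":0,"ry":0,"rz":0},{"grip":0.1,"dx":0,"dy":0,"dz":0,"rx":0,"ry":0,"rz":0},{"grip":0.1,"dx":0,"dy":0,"dz":-0.4,"rx":0,"ry":0,"rz":0},{"grip":0.1,"dx":0,"dy":0,"dz":-0.8,"rx":0,"ry":0,"rz":0},{"grip":0.1,"dx":0,"dy":0,"dz":-0.8,"rx":0,"ry":0,"rz":0}]'
python3 -c "
from h import *
snap('wrist','w3.png')
go([.44,.13,.085],77.5)"
```

```text
time: 7.4
tool_pos: [0.5035, -0.0202, 0.0787]
ee_rot: [3.139, -0.0, 1.354]
wrist_force: [-0.3, 0.3, -0.1]
width: 0.0319
t 7.45 pos [ 0.5055 -0.0205  0.082 ] rpy [ 1.7955e+02 -3.0000e-02  7.7570e+01] w 0.0318 F [ 1.1 -1.3  1.1]
n 7 rz each 0.0
0 [0.76, -0.55, -0.02]
```

View pics/w3.png

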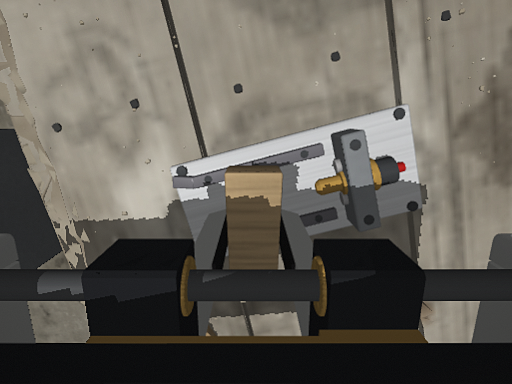

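```bash

python3 -m inch '[{"grip":0.1,"dx":0.75,"dy":-0.55,"dz":-0.1,"rx":0,"ry":0,"rz":0},{"grip":0.1,"dx":0.75,"dy":-0.55,"dz":0,"rx":0,"ry":0,"rz":0},{"grip":0.1,"dx":0.75,"dy":-0.55,"dz":0,"rx":0,"ry":0,"rz":0},{"grip":0.1,"dx":0.75,"dy":-0.55,"dz":0,"rx":0,"ry":0,"rz":0},{"grip":0.1,"dx":0.75,"dy":-0.55,"dz":0.1,"rx":0,"ry":0,"rz":0},{"grip":0.1,"dx":0.75,"dy":-0.55,"dz":0.4,"rx":0,"ry":0,"rz":0},{"grip":0.1,"dx":0.75,"dy":-0.55,"dz":0.8,"rx":0.08,"ry":0,"rz":0},{"grip":0.1,"dx":0.2,"dy":-0.1,"dz":0.8,"rx":0,"ry":0,"rz":0},{"grip":0.1,"dx":0,"dy":0,"dz":0,"rx":0,"ry":0,"rz":0}]'
python3 -c "
from h import *
go([.44,.13,.014],77.5)"
```

```text
time: 8.57
tool_pos: [0.4401, 0.1385, 0.0344]
ee_rot: [3.13, -0.003, 1.353]
wrist_force: [-0.8, -0.8, -0.3]
width: 0.0317
t 8.57 pos [0.4401 0.1385 0.0344] rpy [179.34  -0.19  77.52] w 0.0317 F [-0.8 -0.8 -0.3]
n 1 rz each 0.0
0 [-0.33, 0.07, 0.82]
```

```bash

python3 -m inch '[{"grip":0.1,"dx":0,"dy":0,"dz":0.5,"rx":0.1,"ry":0,"rz":0},{"grip":0.1,"dx":0,"dy":0,"dz":0.2,"rx":0,"ry":0,"rz":0},{"grip":0.1,"dx":0,"dy":0,"dz":0,"rx":0,"ry":0,"rz":0}]'
python3 -c "
from h import *
go([.44,.13,.0165],77.5)"
```

```text
time: 8.95
tool_pos: [0.4421, 0.1379, 0.0177]
ee_rot: [3.136, -0.004, 1.352]
wrist_force: [-0.5, -0.2, -0.6]
width: 0.0318
t 8.95 pos [0.4421 0.1379 0.0177] rpy [179.69  -0.25  77.45] w 0.0318 F [-0.5 -0.2 -0.6]
n 1 rz each -0.01
0 [-0.33, -0.01, 0.05]
```

```bash

python3 -m inch '[{"grip":0.1,"dx":0,"dy":0,"dz":0.06,"rx":0,"ry":0,"rz":0},{"grip":0.25,"dx":0,"dy":0,"dz":0,"rx":0,"ry":0,"rz":0},{"grip":0.55,"dx":0,"dy":0,"dz":0,"rx":0,"ry":0,"rz":0},{"grip":0.6,"dx":0,"dy":0,"dz":0,"rx":0,"ry":0,"rz":0},{"grip":0.6,"dx":0,"dy":0,"dz":-0.8,"rx":0.06,"ry":0,"rz":0},{"grip":0.75,"dx":0,"dy":0,"dz":-1,"rx":0,"ry":0,"rz":0},{"grip":0.75,"dx":0,"dy":0,"dz":-1,"rx":0,"ry":0,"rz":0},{"grip":0.75,"dx":0,"dy":0,"dz":-1,"rx":0,"ry":0,"rz":0},{"grip":0.75,"dx":0,"dy":0,"dz":-1,"rx":0,"ry":0,"rz":0}]'
python3 -c "
from h import *
s=snap('wrist','w4.png')
for d in spotter.place_of(s,'wedge')[:3]: print(d['score'],d['pixel'],pix2w(s,d['pixel'],0))
s=snap('top')
for x,y in [(188,122),(312,130),(178,280),(302,290)]: print(pix2w(s,(325+(x+.5)/8-.5,220+(y+.5)/8-.5),.026))
go([.484,-.21,.16],-2)"
```

```text
time: 10.07
tool_pos: [0.4409, 0.137, 0.1387]
ee_rot: [-3.139, -0.003, 1.351]
wrist_force: [0.3, -0.9, -0.2]
width: 0.0702
0.96 [256.8, 183.9] [0.44345382 0.13470882 0.        ]
[ 0.50976175 -0.22417473  0.026     ]
[ 0.50759194 -0.26311459  0.026     ]
[ 0.46037316 -0.21981806  0.026     ]
[ 0.45763591 -0.25845738  0.026     ]
t 10.22 pos [0.442  0.1371 0.1392] rpy [179.96  -0.26  77.42] w 0.0706 F [ 0.  -0.7 -0.2]
n 16 rz each 0.99
0 [-0.82, 0.29, -0.05]
1 [-0.8, 0.36, -0.05]
2 [-0.76, 0.43, -0.05]
3 [-0.72, 0.49, -0.05]
4 [-0.68, 0.55, -0.05]
5 [-0.63, 0.61, -0.05]
6 [-0.57, 0.66, -0.05]
7 [-0.51, 0.71, -0.05]
8 [-0.45, 0.75, -0.05]
9 [-0.38, 0.79, -0.05]
10 [-0.31, 0.82, -0.05]
11 [-0.24, 0.84, -0.05]
12 [-0.17, 0.86, -0.05]
13 [-0.09, 0.87, -0.05]
14 [-0.02, 0.87, -0.05]
15 [0.06, 0.87, -0.05]
```

View pics/w4.png

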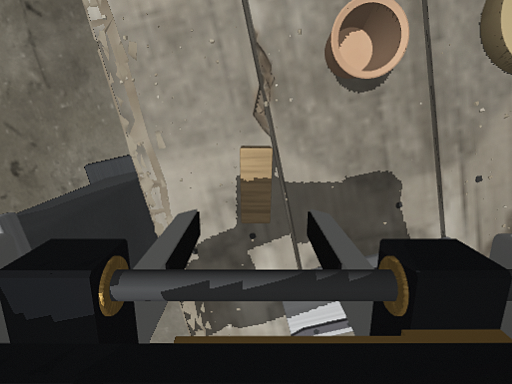

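The wedge rests on the bench at (256,184), away from the fixture. On to the mould.

```bash

python3 -m inch '[{"grip":0.75,"dx":-0.9,"dy":0.2,"dz":-0.1,"rx":0,"ry":0,"rz":1},{"grip":0.75,"dx":-0.9,"dy":0.3,"dz":-0.1,"rx":0,"ry":0,"rz":1},{"grip":0.75,"dx":-0.85,"dy":0.35,"dz":-0.1,"rx":0,"ry":0,"rz":1},{"grip":0.75,"dx":-0.8,"dy":0.45,"dz":-0.1,"rx":0,"ry":0,"rz":1},{"grip":0.75,"dx":-0.75,"dy":0.5,"dz":-0.1,"rx":0,"ry":0,"rz":1},{"grip":0.75,"dx":-0.7,"dy":0.6,"dz":-0.1,"rx":0,"ry":0,"rz":1},{"grip":0.75,"dx":-0.65,"dy":0.65,"dz":0,"rx":0,"ry":0,"rz":1},{"grip":0.75,"dx":-0.6,"dy":0.7,"dz":0,"rx":0,"ry":0,"rz":1},{"grip":0.75,"dx":-0.5,"dy":0.75,"dz":0,"rx":0,"ry":0,"rz":1},{"grip":0.75,"dx":-0.45,"dy":0.8,"dz":0,"rx":0,"ry":0,"rz":1},{"grip":0.75,"dx":-0.4,"dy":0.85,"dz":0,"rx":0,"ry":0,"rz":1},{"grip":0.75,"dx":-0.3,"dy":0.9,"dz":0,"rx":0,"ry":0,"rz":1}]'
python3 -c "
from h import *
go([.455,-.241,.16],-4.5)"
```

```text
time: 11.72
tool_pos: [0.4369, -0.145, 0.1304]
ee_rot: [-3.123, 0.028, 0.274]
wrist_force: [-0.9, 0.5, -0.5]
width: 0.0701
t 11.72 pos [ 0.4369 -0.145   0.1304] rpy [-178.92    1.59   15.67] w 0.0701 F [-0.9  0.5 -0.5]
n 5 rz each 0.81
0 [-0.07, 0.78, -0.24]
1 [-0.01, 0.78, -0.24]
2 [0.04, 0.78, -0.24]
3 [0.1, 0.78, -0.24]
4 [0.15, 0.77, -0.24]
```

```bash

python3 -m inch '[{"grip":0.75,"dx":0,"dy":0.8,"dz":-0.3,"rx":-0.1,"ry":0.2,"rz":0.8},{"grip":0.75,"dx":0,"dy":0.8,"dz":-0.3,"rx":-0.1,"ry":0.15,"rz":0.8},{"grip":0.75,"dx":0.05,"dy":0.8,"dz":-0.25,"rx":0,"ry":0,"rz":0.8},{"grip":0.75,"dx":0.1,"dy":0.6,"dz":-0.2,"rx":0,"ry":0,"rz":0.7},{"grip":0.75,"dx":0.1,"dy":0.2,"dz":0,"rx":0,"ry":0,"rz":0.3},{"grip":0.75,"dx":0,"dy":0,"dz":0,"rx":0,"ry":0,"rz":0}]'
python3 -c "
from h import *
s=snap('wrist','w5.png')
for q in ['mould']:
  for d in spotter.place_of(s,q)[:3]: print(d['score'],d['pixel'],pix2w(s,d['pixel'],0))
go([.4838,-.2414,.08],-4.5)"
```

```text
time: 12.48
tool_pos: [0.4552, -0.2266, 0.1518]
ee_rot: [-3.138, 0.002, -0.038]
wrist_force: [-0.1, 0.0, 0.1]
width: 0.0707
0.68 [266.0, 152.0] [ 0.4845045  -0.24079879  0.        ]
t 12.57 pos [ 0.4551 -0.2261  0.1518] rpy [-1.7978e+02  1.3000e-01 -2.1600e+00] w 0.0702 F [0.2 0.  0.2]
n 3 rz each 0.16
0 [0.39, 0.19, 0.96]
1 [0.39, 0.18, 0.96]
2 [0.4, 0.18, 0.96]
```

View pics/w5.png

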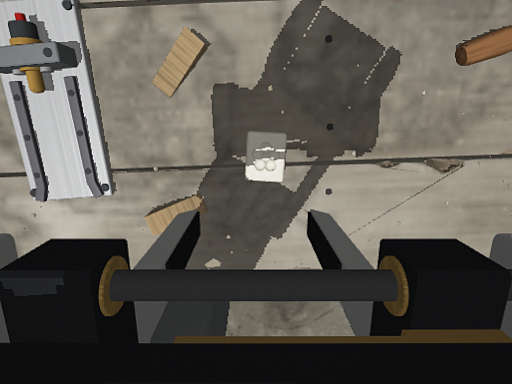

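```bash
python3 -c "
from h import *
s=snap('wrist')
im=cv2.resize(s['frame'][115:200,225:310,::-1],None,fx=7,fy=7,interpolation=cv2.INTER_CUBIC);cv2.imwrite('pics/w5c.png',im)
for p in [(250,132),(286,134),(247,180),(284,182)]: print(pix2w(s,p,.026))
for p,z in [((114,191),.008),((33,200),.008),((76,0),.008),((24,94),.021),((46,90),.021)]: print(p,pix2w(s,p,z))
"
```

```text
[ 0.50789563 -0.22418145  0.026     ]
[ 0.50454458 -0.25981647  0.026     ]
[ 0.45936566 -0.21904398  0.026     ]
[ 0.45579107 -0.2571208   0.026     ]
(114, 191) [ 0.44870776 -0.0704327   0.008     ]
(33, 200) [0.44182251 0.02241951 0.008     ]
(76, 0) [ 0.63811804 -0.06240974  0.008     ]
(24, 94) [ 0.55341351 -0.00291523  0.021     ]
(46, 90) [ 0.55621612 -0.02555362  0.021     ]
```

View pics/w5c.png

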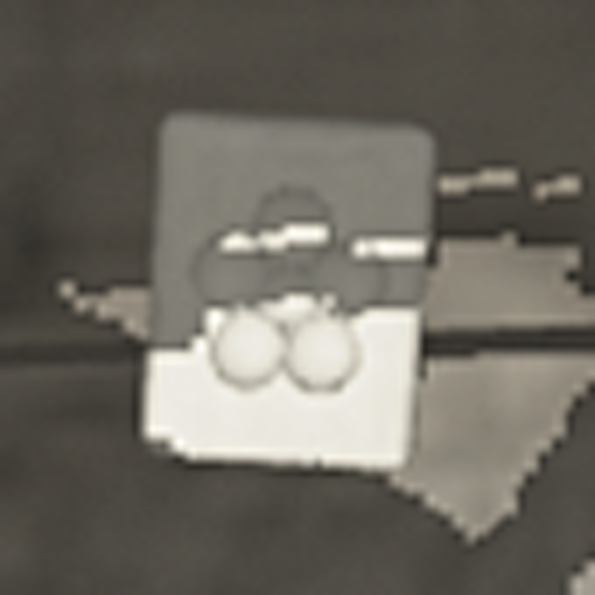

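```bash
python3 -c "
from h import *
go([.483,-.2405,.075],-4.8)"
python3 -m inch '[{"grip":0.75,"dx":0.4,"dy":0.2,"dz":0.9,"rx":0,"ry":0,"rz":0.3},{"grip":0.75,"dx":0.4,"dy":0.15,"dz":0.9,"rx":0,"ry":0,"rz":0.2},{"grip":0.75,"dx":0.3,"dy":0.15,"dz":0.9,"rx":0,"ry":0,"rz":0},{"grip":0.75,"dx":0.1,"dy":0,"dz":0.3,"rx":0,"ry":0,"rz":0},{"grip":0.75,"dx":0,"dy":0,"dz":0,"rx":0,"ry":0,"rz":0}]'
python3 -c "
from h import *
go([.483,-.2405,.0225],-4.8)"
```

```text
t 12.62 pos [ 0.4551 -0.226   0.152 ] rpy [-1.7979e+02  1.2000e-01 -2.1500e+00] w 0.0708 F [-0.2 -0.   0.3]
n 4 rz each 0.13
0 [0.28, 0.13, 0.77]
1 [0.29, 0.13, 0.77]
2 [0.29, 0.13, 0.77]
3 [0.29, 0.12, 0.77]
time: 13.25
tool_pos: [0.4854, -0.2378, 0.076]
ee_rot: [-3.138, 0.0, -0.078]
wrist_force: [-1.0, 0.1, -0.4]
width: 0.0707
t 13.25 pos [ 0.4854 -0.2378  0.076 ] rpy [-1.7981e+02  1.0000e-02 -4.4700e+00] w 0.0707 F [-1.   0.1 -0.4]
n 3 rz each 0.02
0 [-0.03, 0.04, 0.71]
```

```bash

python3 -m inch '[{"grip":0.75,"dx":-0.1,"dy":0.1,"dz":0.8,"rx":0,"ry":0,"rz":0.07},{"grip":0.75,"dx":0,"dy":0,"dz":0.8,"rx":0,"ry":0,"rz":0},{"grip":0.75,"dx":0,"dy":0,"dz":0.4,"rx":0,"ry":0,"rz":0},{"grip":0.75,"dx":0,"dy":0,"dz":0,"rx":0,"ry":0,"rz":0}]'
python3 -c "
from h import *
snap('wrist','w6.png')
go([.483,-.2405,.0225],-4.8)"
```

```text
time: 13.75
tool_pos: [0.485, -0.2407, 0.03]
ee_rot: [3.141, -0.007, -0.083]
wrist_force: [-0.5, 0.1, -0.2]
width: 0.0707
t 13.8 pos [ 0.4854 -0.2409  0.0306] rpy [179.94  -0.48  -4.74] w 0.0703 F [ 0.6 -0.5 -0.7]
n 1 rz each 0.01
0 [-0.1, -0.01, 0.32]
```

View pics/w6.png

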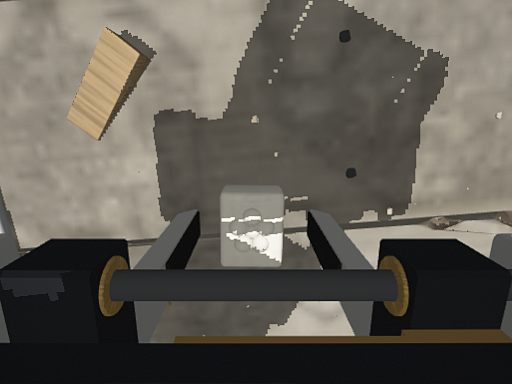

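```bash
python3 -c "
from h import *
s=snap('wrist')
W=[pix2w(s,p,.026) for p in [(222,186),(284,186),(221,267),(283,266)]]; print(np.round(W,4),np.mean(W,0))
"
python3 -m inch '[{"grip":0.75,"dx":-0.05,"dy":0,"dz":0.33,"rx":0,"ry":-0.08,"rz":0},{"grip":0.3,"dx":0,"dy":0,"dz":0.02,"rx":0,"ry":0,"rz":0},{"grip":0.3,"dx":0,"dy":0,"dz":0,"rx":0,"ry":0,"rz":0},{"grip":0.3,"dx":0,"dy":0,"dz":0,"rx":0,"ry":0,"rz":0},{"grip":0.3,"dx":0,"dy":0,"dz":0,"rx":0,"ry":0,"rz":0}]'
python3 -c "
from h import *
go([.483,-.2405,.0225],-4.8)"
```

```text
[[ 0.5134 -0.2242  0.026 ]
 [ 0.5102 -0.2616  0.026 ]
 [ 0.4599 -0.2177  0.026 ]
 [ 0.4572 -0.2577  0.026 ]] [ 0.48516462 -0.24029645  0.026     ]
time: 14.48
tool_pos: [0.4855, -0.2415, 0.0234]
ee_rot: [3.139, -0.004, -0.083]
wrist_force: [0.8, 0.4, 0.0]
width: 0.0401
t 14.47 pos [ 0.4855 -0.2415  0.0234] rpy [179.86  -0.24  -4.74] w 0.0401 F [0.8 0.4 0. ]
n 1 rz each 0.01
0 [-0.1, -0.03, 0.04]
```

```bash

python3 -m inch '[{"grip":0.3,"dx":0,"dy":0,"dz":-0.6,"rx":0,"ry":-0.05,"rz":0},{"grip":0.3,"dx":0,"dy":0,"dz":-1,"rx":0,"ry":0,"rz":0},{"grip":0.3,"dx":0,"dy":0,"dz":-1,"rx":0,"ry":0,"rz":0},{"grip":0.3,"dx":0,"dy":-0.5,"dz":-0.4,"rx":0,"ry":0,"rz":-0.3},{"grip":0.3,"dx":0,"dy":-0.9,"dz":0,"rx":0,"ry":0,"rz":-0.3},{"grip":0.3,"dx":0,"dy":-1,"dz":0,"rx":0,"ry":0,"rz":-0.3},{"grip":0.3,"dx":0,"dy":-1,"dz":0,"rx":0,"ry":0,"rz":-0.3},{"grip":0.3,"dx":0,"dy":-1,"dz":0,"rx":0,"ry":0,"rz":-0.2}]'
python3 -c "
from h import *
go([.4935,-.0225,.08],2.3)"
```

```text
time: 15.48
tool_pos: [0.4866, -0.1262, 0.1019]
ee_rot: [3.142, 0.003, 0.045]
wrist_force: [1.2, -0.3, -1.9]
width: 0.0397
t 15.47 pos [ 0.4866 -0.1262  0.1019] rpy [1.8e+02 1.7e-01 2.6e+00] w 0.0397 F [ 1.2 -0.3 -1.9]
n 5 rz each 0.01
0 [0.09, -0.83, 0.17]
```

```bash

python3 -m inch '[{"grip":0.3,"dx":0.05,"dy":-0.85,"dz":0.1,"rx":0,"ry":0,"rz":0},{"grip":0.3,"dx":0.05,"dy":-0.85,"dz":0.1,"rx":0,"ry":0,"rz":0},{"grip":0.3,"dx":0.05,"dy":-0.85,"dz":0.1,"rx":0,"ry":0,"rz":0},{"grip":0.3,"dx":0,"dy":-0.8,"dz":0,"rx":0,"ry":0,"rz":0},{"grip":0.3,"dx":0,"dy":-0.4,"dz":0,"rx":0,"ry":0,"rz":0},{"grip":0.3,"dx":0,"dy":0,"dz":0,"rx":0,"ry":0,"rz":0}]'
python3 -c "
from h import *
s=snap('wrist','w7.png')
s=snap('top');cv2.imwrite('pics/t7.png',cv2.resize(s['frame'][175:270,235:305,::-1],None,fx=6,fy=6,interpolation=cv2.INTER_CUBIC))
go([.4935,-.0225,.08],2.3)"
```

```text
time: 16.23
tool_pos: [0.4825, -0.0233, 0.093]
ee_rot: [-3.139, 0.007, 0.056]
wrist_force: [-0.1, 0.6, -1.5]
width: 0.0397
t 16.32 pos [ 0.4826 -0.0241  0.0931] rpy [-179.86    0.42    3.11] w 0.0399 F [ 0.7 -0.8 -1.7]
n 1 rz each 0.16
0 [0.44, -0.04, 0.52]
```

View pics/w7.png

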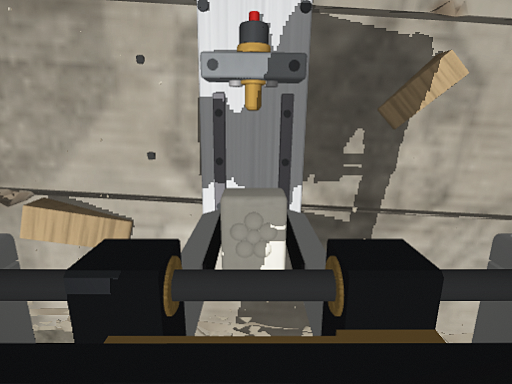

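```bash
python3 -c "
from h import *
s=snap('wrist')
for n,p,z in [('stopL',(201,53),.038),('stopR',(307,53),.038),('stopLf',(201,80),.038),('stopRf',(307,80),.038),('plateTL',(198,6),.008),('plateTR',(310,6),.008),('gLin',(225,100),.014),('gRin',(281,100),.014),('gRin2',(278,170),.014),('gLin2',(225,170),.014),('plungtip',(253,109),.021),('mTL',(222,190),.0956),('mTR',(284,190),.0956),('ped',(252,168),.014)]: print(n,np.round(pix2w(s,p,z),4))
im=cv2.resize(s['frame'][0:220,180:330,::-1],None,fx=4,fy=2.7,interpolation=cv2.INTER_CUBIC);cv2.imwrite('pics/w7c.png',im)
"
```

```text
stopL [0.5913 0.0189 0.038 ]
stopR [ 0.5952 -0.0557  0.038 ]
stopLf [0.5733 0.0187 0.038 ]
stopRf [ 0.5773 -0.0575  0.038 ]
plateTL [0.6306 0.027  0.008 ]
plateTR [ 0.635  -0.0596  0.008 ]
gLin [0.5615 0.0034 0.014 ]
gRin [ 0.5638 -0.0419  0.014 ]
gRin2 [ 0.5063 -0.0437  0.014 ]
gLin2 [0.5038 0.0017 0.014 ]
plungtip [ 0.5555 -0.0196  0.021 ]
mTL [ 0.5075 -0.0044  0.0956]
mTR [ 0.5094 -0.0404  0.0956]
ped [ 0.5068 -0.0213  0.014 ]
```

View pics/w7c.png

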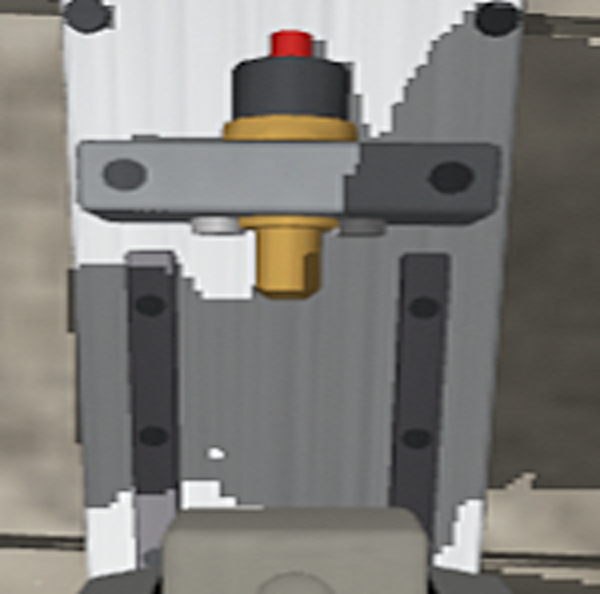

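View pics/t7.png

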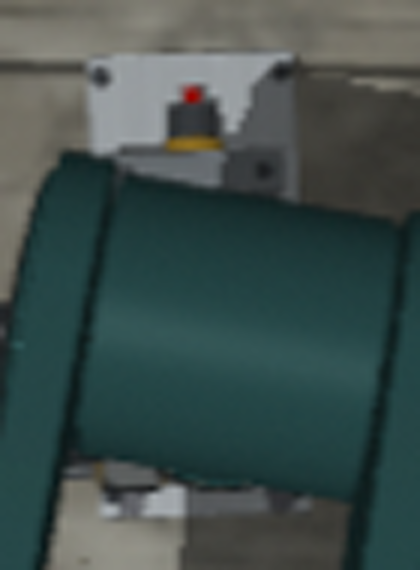

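```bash

python3 -m inch '[{"grip":0.3,"dx":0.4,"dy":-0.08,"dz":0.7,"rx":0,"ry":0.08,"rz":0.16},{"grip":0.3,"dx":0,"dy":0,"dz":0.6,"rx":0,"ry":0,"rz":0},{"grip":0.3,"dx":0,"dy":0,"dz":0.3,"rx":0,"ry":0,"rz":0},{"grip":0.3,"dx":0,"dy":0,"dz":0,"rx":0,"ry":0,"rz":0}]'
python3 -c "
from h import *
go([.4925,-.0215,.032],2.3)
s=snap('wrist','w8.png')
im=cv2.resize(s['frame'][0:240,180:330,::-1],None,fx=4,fy=2.5,interpolation=cv2.INTER_CUBIC);cv2.imwrite('pics/w8c.png',im)"
```

```text
time: 16.88
tool_pos: [0.4927, -0.0241, 0.0519]
ee_rot: [-3.14, 0.0, 0.037]
wrist_force: [0.3, -0.5, -2.0]
width: 0.0396
t 16.88 pos [ 0.4927 -0.0241  0.0519] rpy [-1.7993e+02  1.0000e-02  2.1000e+00] w 0.0396 F [ 0.3 -0.5 -2. ]
n 1 rz each -0.04
0 [-0.0, -0.11, 0.8]
```

View pics/w8c.png

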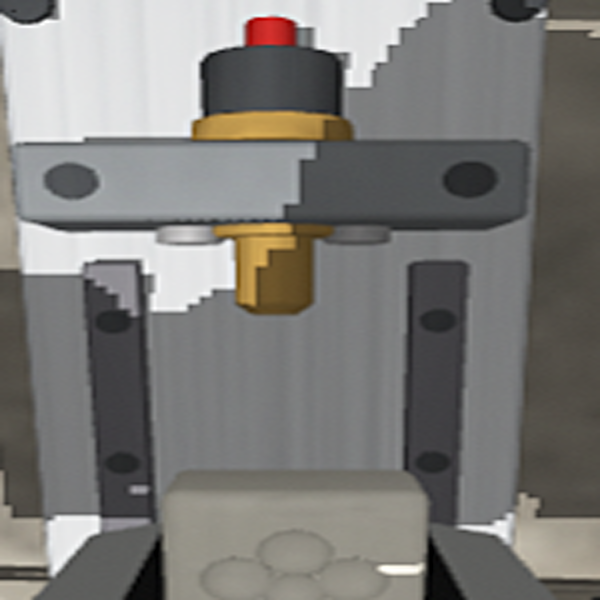

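```bash

python3 -m inch '[{"grip":0.3,"dx":0,"dy":-0.15,"dz":0.1,"rx":0,"ry":0,"rz":0},{"grip":0.3,"dx":0,"dy":0,"dz":0.1,"rx":0,"ry":0,"rz":0},{"grip":0.3,"dx":0,"dy":0,"dz":0,"rx":0,"ry":0,"rz":0}]'
python3 -c "
from h import *
go([.4925,-.0215,.032],2.3)
s=snap('wrist','w9.png')
im=cv2.resize(s['frame'][80:260,180:330,::-1],None,fx=4,fy=3.3,interpolation=cv2.INTER_CUBIC);cv2.imwrite('pics/w9c.png',im)"
```

```text
time: 17.3
tool_pos: [0.4936, -0.0203, 0.0484]
ee_rot: [-3.141, -0.003, 0.037]
wrist_force: [0.3, 0.0, -2.0]
width: 0.0399
t 17.3 pos [ 0.4936 -0.0203  0.0484] rpy [-179.96   -0.18    2.11] w 0.0399 F [ 0.3  0.  -2. ]
n 1 rz each -0.04
0 [-0.05, 0.05, 0.65]
```

View pics/w9c.png

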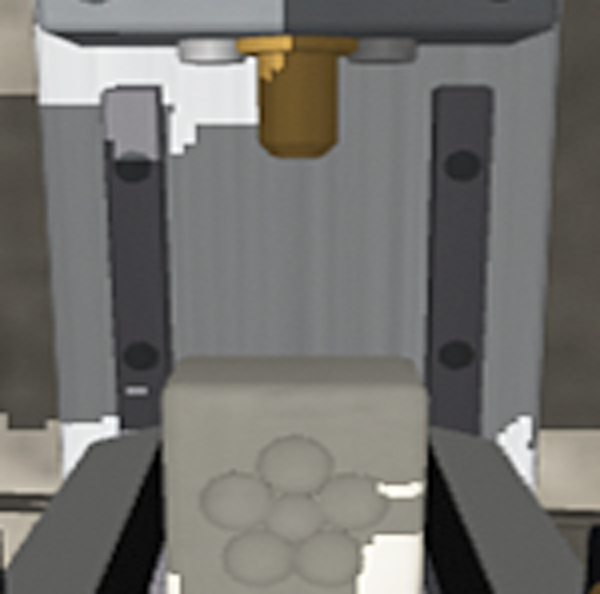

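The mould's front centre (295) lines up with the channel centre (297) and plunger (298) in the crop. I lower it.

```bash

python3 -m inch '[{"grip":0.3,"dx":0,"dy":0,"dz":0.3,"rx":0,"ry":-0.04,"rz":0},{"grip":0.3,"dx":0,"dy":0,"dz":0.15,"rx":0,"ry":0,"rz":0},{"grip":0.3,"dx":0,"dy":0,"dz":0.05,"rx":0,"ry":0,"rz":0},{"grip":0.3,"dx":0,"dy":0,"dz":0,"rx":0,"ry":0,"rz":0}]'
python3 -c "
from h import *
go([.4925,-.021,.032],2.3)"
```

```text
time: 17.85
tool_pos: [0.4937, -0.0203, 0.035]
ee_rot: [-3.141, 0.001, 0.037]
wrist_force: [0.6, -0.2, -2.3]
width: 0.0399
t 17.85 pos [ 0.4937 -0.0203  0.035 ] rpy [-1.7996e+02  4.0000e-02  2.1100e+00] w 0.0399 F [ 0.6 -0.2 -2.3]
n 1 rz each -0.04
0 [-0.05, 0.03, 0.12]
```

```bash

python3 -m inch '[{"grip":0.3,"dx":0,"dy":0,"dz":0.12,"rx":0,"ry":0,"rz":0},{"grip":0.3,"dx":0,"dy":0,"dz":0.04,"rx":0,"ry":0,"rz":0},{"grip":0.3,"dx":0,"dy":0,"dz":0,"rx":0,"ry":0,"rz":0}]'
python3 -c "
from h import *
go([.4925,-.021,.032],2.3)
s=snap('wrist','w10.png')
im=cv2.resize(s['frame'][80:260,180:330,::-1],None,fx=4,fy=3.3,interpolation=cv2.INTER_CUBIC);cv2.imwrite('pics/w10c.png',im)"
```

```text
time: 18.23
tool_pos: [0.4939, -0.0203, 0.0315]
ee_rot: [-3.141, 0.0, 0.037]
wrist_force: [-0.2, 0.1, -2.9]
width: 0.0399
t 18.23 pos [ 0.4939 -0.0203  0.0315] rpy [-179.97    0.      2.11] w 0.0399 F [-0.2  0.1 -2.9]
n 1 rz each -0.04
0 [-0.06, 0.02, -0.02]
```

View pics/w10c.png

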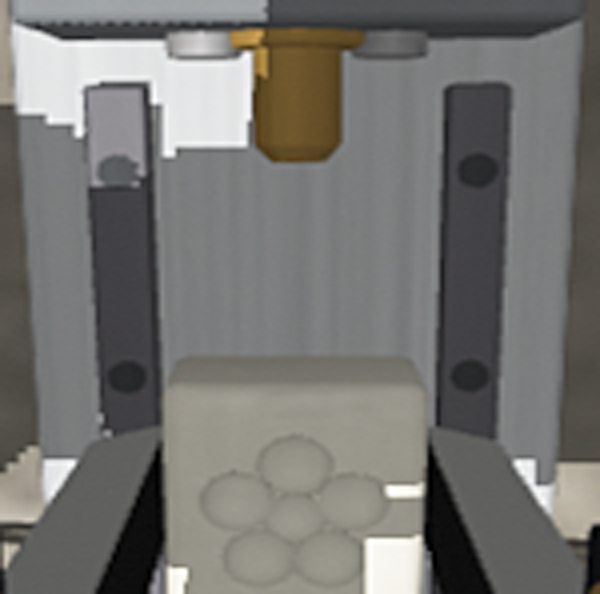

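```bash

python3 -m inch '[{"grip":0.3,"dx":0,"dy":0,"dz":0.04,"rx":0,"ry":0,"rz":0},{"grip":0.3,"dx":0,"dy":0,"dz":0.04,"rx":0,"ry":0,"rz":0},{"grip":0.3,"dx":0,"dy":0,"dz":0,"rx":0,"ry":0,"rz":0}]'
```

```text
time: 18.65
tool_pos: [0.4942, -0.0203, 0.0315]
ee_rot: [-3.141, -0.001, 0.037]
wrist_force: [-0.2, -0.5, -2.5]
width: 0.0397
```

```bash

python3 -m inch '[{"grip":0.3,"dx":0,"dy":0,"dz":0.08,"rx":0,"ry":0,"rz":0}]'
python3 -m inch '[{"grip":0.3,"dx":0,"dy":0,"dz":0.08,"rx":0,"ry":0,"rz":0}]'
```

```text
time: 18.77
tool_pos: [0.4944, -0.0204, 0.0313]
ee_rot: [-3.141, -0.001, 0.037]
wrist_force: [-7.1, 1.3, 16.3]
width: 0.0395
time: 18.9
tool_pos: [0.4943, -0.0203, 0.0313]
ee_rot: [3.142, -0.001, 0.037]
wrist_force: [-7.2, 0.7, 13.2]
width: 0.0397
```

```bash

python3 -m inch '[{"grip":0.3,"dx":0,"dy":0,"dz":0,"rx":0,"ry":0,"rz":0},{"grip":0.3,"dx":0.3,"dy":0,"dz":0,"rx":0,"ry":0,"rz":-0.02},{"grip":0.3,"dx":0.4,"dy":0,"dz":0,"rx":0,"ry":0,"rz":0},{"grip":0.3,"dx":0.3,"dy":0,"dz":0,"rx":0,"ry":0,"rz":0},{"grip":0.3,"dx":0.1,"dy":0,"dz":0,"rx":0,"ry":0,"rz":0},{"grip":0.3,"dx":0,"dy":0,"dz":0,"rx":0,"ry":0,"rz":0}]'
python3 -c "
from h import *
go([.5475,-.019,.032],2.3)
s=snap('wrist','w11.png')
im=cv2.resize(s['frame'][80:260,180:330,::-1],None,fx=4,fy=3.3,interpolation=cv2.INTER_CUBIC);cv2.imwrite('pics/w11c.png',im)"
```

```text
time: 19.65
tool_pos: [0.5238, -0.0194, 0.0314]
ee_rot: [3.141, 0.001, 0.039]
wrist_force: [-1.8, -0.0, 3.0]
width: 0.0393
t 19.65 pos [ 0.5238 -0.0194  0.0314] rpy [1.7998e+02 3.0000e-02 2.2400e+00] w 0.0393 F [-1.8 -0.   3. ]
n 1 rz each -0.01
0 [0.95, 0.02, -0.02]
```

View pics/w11c.png

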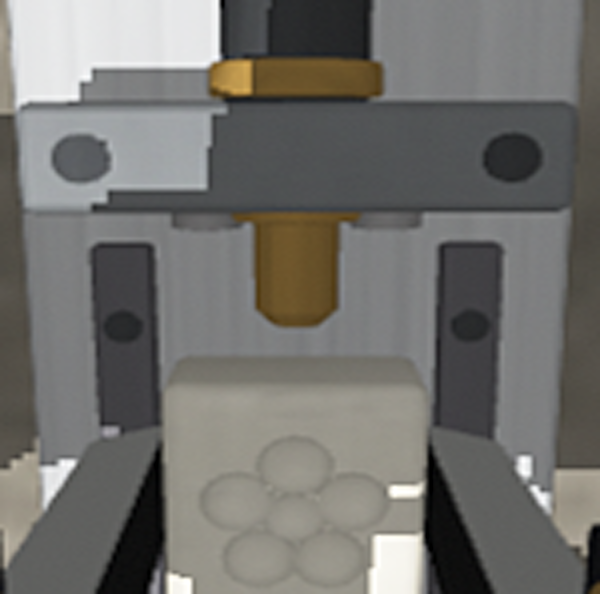

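The mould is centred, with its front face just short of the plunger tip. I push on in small steps, reading the force each time.

```bash

python3 -m inch '[{"grip":0.3,"dx":0.25,"dy":0,"dz":0,"rx":0,"ry":0,"rz":0},{"grip":0.3,"dx":0.2,"dy":0,"dz":0,"rx":0,"ry":0,"rz":0}]'
python3 -m inch '[{"grip":0.3,"dx":0.2,"dy":0,"dz":0,"rx":0,"ry":0,"rz":0}]'
python3 -m inch '[{"grip":0.3,"dx":0.2,"dy":0,"dz":0,"rx":0,"ry":0,"rz":0}]'
```

```text
time: 19.95
tool_pos: [0.5336, -0.019, 0.0315]
ee_rot: [3.141, 0.004, 0.039]
wrist_force: [-9.2, 0.0, 7.7]
width: 0.04
time: 20.08
tool_pos: [0.5365, -0.0189, 0.0316]
ee_rot: [3.141, 0.01, 0.039]
wrist_force: [-8.9, -0.1, 9.2]
width: 0.0396
time: 20.2
tool_pos: [0.5388, -0.0188, 0.0317]
ee_rot: [3.141, 0.018, 0.039]
wrist_force: [-11.6, -0.8, 9.9]
width: 0.0398
```

```bash

python3 -m inch '[{"grip":0.3,"dx":0.1,"dy":0,"dz":-0.02,"rx":0,"ry":0.25,"rz":0}]'
python3 -m inch '[{"grip":0.3,"dx":0.2,"dy":0,"dz":0,"rx":0,"ry":0.15,"rz":0}]'
python3 -c "
from h import *
go([.5475,-.019,.032],2.3)
s=snap('wrist','w12.png')
im=cv2.resize(s['frame'][80:260,180:330,::-1],None,fx=4,fy=3.3,interpolation=cv2.INTER_CUBIC);cv2.imwrite('pics/w12c.png',im)"
```

```text
time: 20.32
tool_pos: [0.5395, -0.0188, 0.0315]
ee_rot: [3.141, 0.001, 0.04]
wrist_force: [-6.8, -0.3, 0.9]
width: 0.0395
time: 20.45
tool_pos: [0.5406, -0.0187, 0.0314]
ee_rot: [3.141, -0.002, 0.04]
wrist_force: [-15.0, -0.1, 14.2]
width: 0.0393
t 20.45 pos [ 0.5406 -0.0187  0.0314] rpy [ 1.7998e+02 -1.1000e-01  2.2700e+00] w 0.0393 F [-15.   -0.1  14.2]
n 1 rz each -0.01
0 [0.28, 0.02, -0.03]
```

View pics/w12c.png

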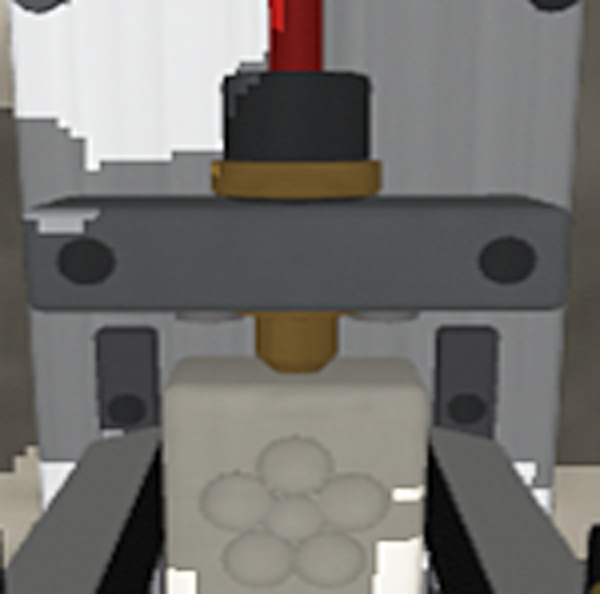

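```bash

python3 -m inch '[{"grip":0.3,"dx":0.2,"dy":0,"dz":-0.05,"rx":0,"ry":0.05,"rz":0}]'
python3 -m inch '[{"grip":0.3,"dx":0.2,"dy":0,"dz":-0.05,"rx":0,"ry":0.1,"rz":0}]'
python3 -m inch '[{"grip":0.3,"dx":0.2,"dy":0,"dz":-0.05,"rx":0,"ry":0.1,"rz":0}]'
```

```text
time: 20.62
tool_pos: [0.5422, -0.0186, 0.0315]
ee_rot: [3.141, 0.002, 0.04]
wrist_force: [-8.0, -0.9, 1.0]
width: 0.04
time: 20.75
tool_pos: [0.5434, -0.0186, 0.0315]
ee_rot: [3.141, 0.003, 0.04]
wrist_force: [-10.0, -0.8, 4.8]
width: 0.04
time: 20.88
tool_pos: [0.5443, -0.0185, 0.0315]
ee_rot: [3.142, 0.005, 0.04]
wrist_force: [-11.2, -0.7, 6.7]
width: 0.0398
```

```bash

python3 -m inch '[{"grip":0.3,"dx":0.25,"dy":0,"dz":-0.05,"rx":0,"ry":0.1,"rz":0}]'
python3 -m inch '[{"grip":0.3,"dx":0.25,"dy":0,"dz":-0.05,"rx":0,"ry":0.1,"rz":0}]'
python3 -m inch '[{"grip":0.3,"dx":0.25,"dy":0,"dz":-0.05,"rx":0,"ry":0.1,"rz":0}]'
python3 -c "
from h import *
go([.5475,-.019,.032],2.3)
s=snap('wrist','w13.png')
im=cv2.resize(s['frame'][80:260,180:330,::-1],None,fx=4,fy=3.3,interpolation=cv2.INTER_CUBIC);cv2.imwrite('pics/w13c.png',im)"
```

```text
time: 21.0
tool_pos: [0.5461, -0.0185, 0.0315]
ee_rot: [-3.142, 0.007, 0.04]
wrist_force: [-11.8, -0.8, 8.2]
width: 0.0398
time: 21.12
tool_pos: [0.5477, -0.0184, 0.0316]
ee_rot: [-3.141, 0.011, 0.04]
wrist_force: [-12.8, 0.2, 7.8]
width: 0.0393
time: 21.25
tool_pos: [0.549, -0.0184, 0.0317]
ee_rot: [-3.141, 0.015, 0.04]
wrist_force: [-13.1, 0.6, 8.7]
width: 0.0398
t 21.25 pos [ 0.549  -0.0184  0.0317] rpy [-179.98    0.84    2.31] w 0.0398 F [-13.1   0.6   8.7]
n 1 rz each 0.0
0 [-0.06, 0.02, -0.01]
```

View pics/w13c.png

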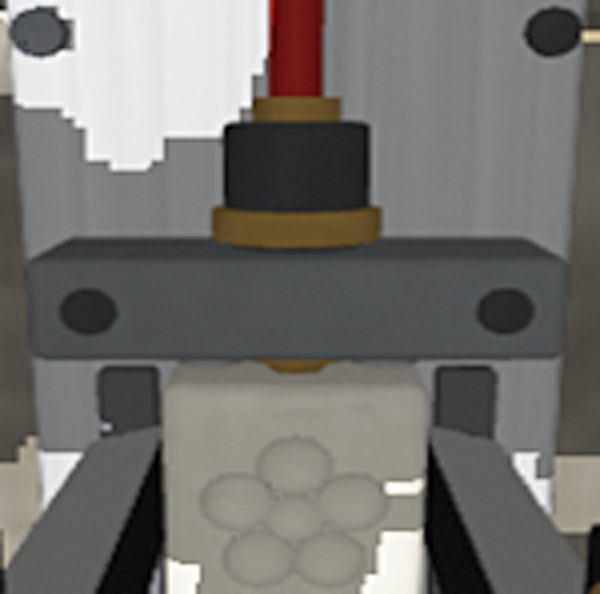

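```bash

python3 -m inch '[{"grip":0.3,"dx":0.25,"dy":0,"dz":-0.03,"rx":0,"ry":0.25,"rz":0}]'
python3 -m inch '[{"grip":0.3,"dx":0.25,"dy":0,"dz":-0.03,"rx":0,"ry":0.2,"rz":0}]'
```

```text
time: 21.42
tool_pos: [0.5501, -0.0183, 0.0315]
ee_rot: [-3.141, 0.006, 0.04]
wrist_force: [-17.3, -1.0, 12.0]
width: 0.0399
time: 21.55
tool_pos: [0.5504, -0.0183, 0.0314]
ee_rot: [-3.141, 0.003, 0.041]
wrist_force: [-18.7, -1.1, 12.2]
width: 0.0397
```

```bash

python3 -m inch '[{"grip":0.3,"dx":0.25,"dy":0,"dz":-0.06,"rx":0,"ry":0.1,"rz":0}]'
python3 -m inch '[{"grip":0.3,"dx":0.3,"dy":0,"dz":-0.06,"rx":0,"ry":0.1,"rz":0}]'
python3 -c "
from h import *
go([.5475,-.019,.032],2.3)
s=snap('wrist','w14.png')
im=cv2.resize(s['frame'][80:260,180:330,::-1],None,fx=4,fy=3.3,interpolation=cv2.INTER_CUBIC);cv2.imwrite('pics/w14c.png',im)
s=snap('scene');im=cv2.resize(s['frame'][150:290,190:320,::-1],None,fx=4.5,fy=4.2,interpolation=cv2.INTER_CUBIC);cv2.imwrite('pics/s14c.png',im)"
```

```text
time: 21.68
tool_pos: [0.5506, -0.0183, 0.0316]
ee_rot: [-3.141, 0.01, 0.041]
wrist_force: [-15.4, -1.6, 7.5]
width: 0.0398
time: 21.8
tool_pos: [0.5507, -0.0184, 0.0316]
ee_rot: [-3.141, 0.019, 0.041]
wrist_force: [-20.4, -1.3, 11.0]
width: 0.0399
t 21.8 pos [ 0.5507 -0.0184  0.0316] rpy [-179.97    1.11    2.37] w 0.0399 F [-20.4  -1.3  11. ]
n 1 rz each 0.01
0 [-0.13, 0.02, -0.01]
```

View pics/w14c.png

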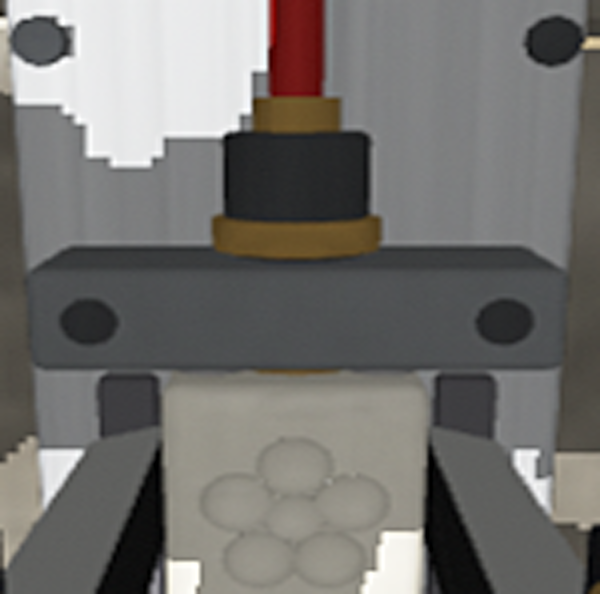

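View pics/s14c.png

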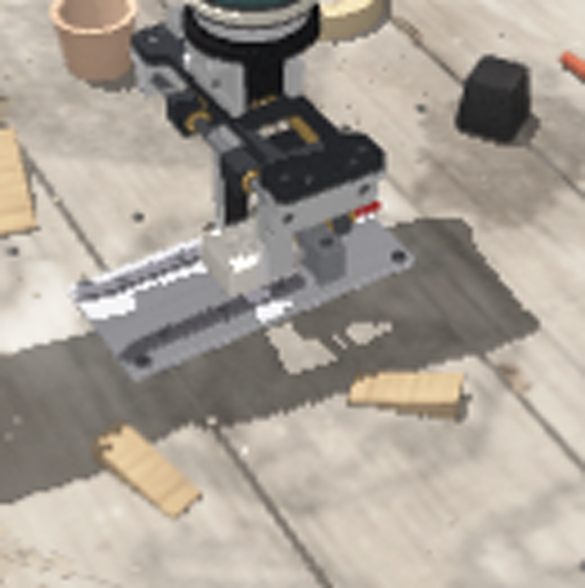

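```bash

cat > gap.py <<'E'
from h import *
def f(name,ext=None):
    s=snap('wrist',name)
    im=cv2.resize(s['frame'][165:230,210:300,::-1],None,fx=8,fy=8,interpolation=cv2.INTER_CUBIC);cv2.imwrite('pics/c_'+name,im)
    return s
s=f('w15.png')
print(robot.get_obs()['wrist_force'],robot.get_obs()['tool_pos'])
for r in (185,190,191,192,193,194,195): print(r,'block',np.round(pix2w(s,(253,r),.038),4)[0],'mould',np.round(pix2w(s,(253,r),.034),4)[0])
for q in ['seat','mould','plunger','stop']:
  for d in spotter.place_of(s,q)[:2]: print(q,d['score'],d['pixel'],pix2w(s,d['pixel'],.008))
g=s['frame'][180:205,230].tolist(); print([ (180+i,sum(v)) for i,v in enumerate(g)])
E
python3 gap.py
```

```text
[-18.41420285  -0.8868625   12.44568558] [ 0.55074105 -0.01841624  0.03166843]
185 block 0.5806 mould 0.5796
190 block 0.5777 mould 0.5766
191 block 0.5771 mould 0.576
192 block 0.5765 mould 0.5754
193 block 0.5759 mould 0.5748
194 block 0.5753 mould 0.5742
195 block 0.5747 mould 0.5736
mould 0.77 [253.2, 222.2] [ 0.5464407  -0.01827631  0.008     ]Traceback (most recent call last):
  File "gap.py", line 10, in <module>
    for d in spotter.place_of(s,q)[:2]: print(q,d['score'],d['pixel'],pix2w(s,d['pixel'],.008))
             ~~~~~~~~~~~~~~~~^^^^^
ValueError: it knows: cup, fixture, load, mould, seat, stop, stopper, tape, toggle, wedge
```

View pics/c_w15.png

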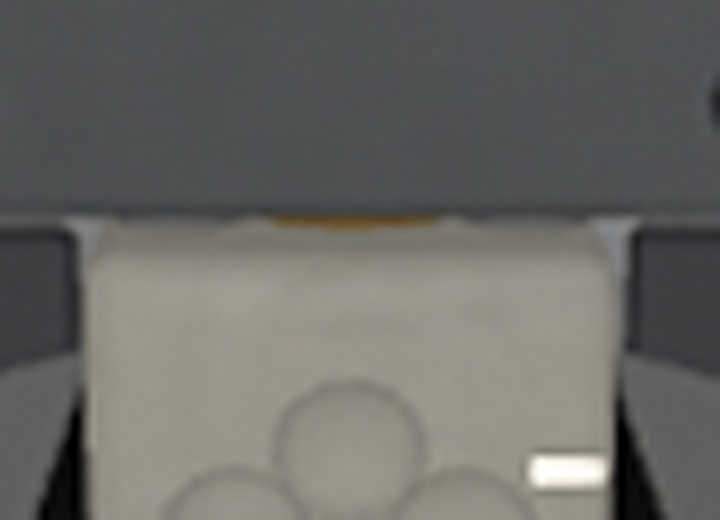

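```bash

python3 -m inch '[{"grip":0.3,"dx":0.2,"dy":0,"dz":-0.02,"rx":0,"ry":0.3,"rz":0}]'
python3 -m inch '[{"grip":0.3,"dx":0.25,"dy":0,"dz":-0.02,"rx":0,"ry":0.2,"rz":0}]'
sed -i "s/w15/w16/;s/,'plunger','stop'/,'stop'/" gap.py; python3 gap.py
```

```text
time: 22.18
tool_pos: [0.5504, -0.0184, 0.0314]
ee_rot: [-3.141, 0.006, 0.041]
wrist_force: [-14.0, -1.5, 11.3]
width: 0.0398
time: 22.3
tool_pos: [0.5505, -0.0184, 0.0314]
ee_rot: [-3.141, 0.003, 0.042]
wrist_force: [-19.1, -1.8, 15.2]
width: 0.0397
[-17.87597391  -1.01876961  12.74318841] [ 0.55048494 -0.01835557  0.0314303 ]
185 block 0.5802 mould 0.5792
190 block 0.5773 mould 0.5763
191 block 0.5767 mould 0.5757
192 block 0.5761 mould 0.5751
193 block 0.5755 mould 0.5745
194 block 0.5749 mould 0.5739
195 block 0.5743 mould 0.5733
seat 0.72 [252.6, 221.7] [ 0.54703404 -0.0178079   0.008     ]
[(180, 241), (181, 238), (182, 239), (183, 239), (184, 236), (185, 235), (186, 240), (187, 236), (188, 237), (189, 230), (190, 207), (191, 229), (192, 286), (193, 320), (194, 340), (195, 347), (196, 365), (197, 400), (198, 420), (199, 438), (200, 449), (201, 454), (202, 456), (203, 452), (204, 450)]
```

View pics/c_w16.png

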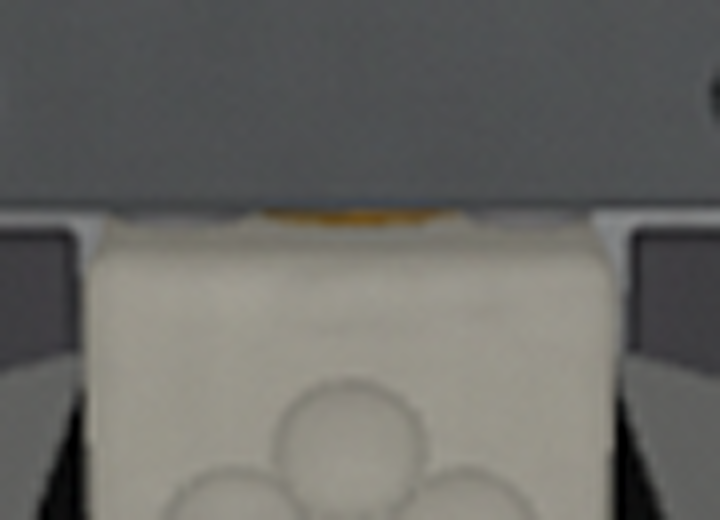

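```bash

python3 -m inch '[{"grip":0.3,"dx":0.35,"dy":0,"dz":-0.06,"rx":0,"ry":0.15,"rz":0}]'
python3 -m inch '[{"grip":0.3,"dx":0.35,"dy":0,"dz":-0.06,"rx":0,"ry":0.2,"rz":0}]'
sed -i "s/w16/w17/" gap.py; python3 gap.py | tail -2
```

```text
time: 22.62
tool_pos: [0.5507, -0.0184, 0.0315]
ee_rot: [-3.141, 0.012, 0.042]
wrist_force: [-25.0, -0.9, 13.7]
width: 0.0391
time: 22.75
tool_pos: [0.5507, -0.0184, 0.0316]
ee_rot: [-3.141, 0.016, 0.042]
wrist_force: [-22.7, -1.5, 15.5]
width: 0.0395
mould 0.67 [255.3, 223.2] [ 0.54589574 -0.01976512  0.008     ]
[(180, 237), (181, 239), (182, 242), (183, 232), (184, 235), (185, 237), (186, 237), (187, 235), (188, 236), (189, 234), (190, 220), (191, 201), (192, 268), (193, 311), (194, 332), (195, 345), (196, 363), (197, 396), (198, 415), (199, 435), (200, 449), (201, 453), (202, 454), (203, 453), (204, 448)]
```

View pics/c_w17.png

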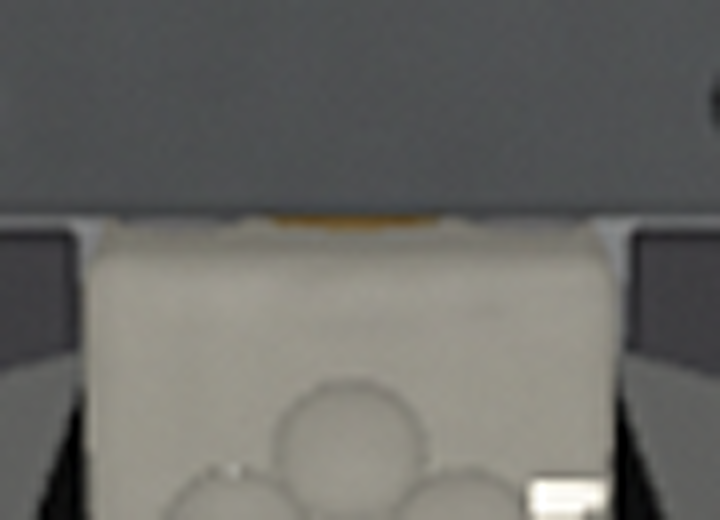

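Under a 25 N push nothing moved, so it is on the buttons. I ease off to a level hold and hand in.

```bash

python3 -m inch '[{"grip":0.3,"dx":0.25,"dy":0,"dz":-0.02,"rx":0,"ry":0.3,"rz":0}]'
python3 -m inch '[{"grip":0.3,"dx":0.25,"dy":0,"dz":-0.02,"rx":0,"ry":0.2,"rz":0}]'
python3 -m inch '[{"grip":0.3,"dx":0.27,"dy":0,"dz":-0.02,"rx":0,"ry":0.05,"rz":0}]'
sed -i "s/w17/w18/" gap.py; python3 gap.py | grep -v "^1"
python3 -c "
from h import *
s=snap('top','t18.png')
for q in ('wedge','cup'):
  for d in spotter.place_of(s,q)[:4]: print(q,d['score'],pix2w(s,d['pixel'],0))
o=robot.get_obs();print(o['tool_pos'],o['ee_rot'],o['wrist_force'],o['time'])"
```

```text
time: 23.08
tool_pos: [0.5505, -0.0184, 0.0314]
ee_rot: [-3.141, 0.005, 0.043]
wrist_force: [-16.7, 0.2, 14.8]
width: 0.0395
time: 23.2
tool_pos: [0.5505, -0.0184, 0.0314]
ee_rot: [-3.141, 0.003, 0.043]
wrist_force: [-16.9, -1.7, 14.4]
width: 0.0395
time: 23.32
tool_pos: [0.5507, -0.0184, 0.0315]
ee_rot: [-3.141, 0.014, 0.043]
wrist_force: [-19.0, -1.1, 13.8]
width: 0.04
[-19.11129861  -1.13520777  14.38746653] [ 0.55068217 -0.01839534  0.0315503 ]
mould 0.95 [251.4, 223.2] [ 0.54576873 -0.01706691  0.008     ]
[(180, 236), (181, 239), (182, 237), (183, 234), (184, 237), (185, 235), (186, 238), (187, 233), (188, 239), (189, 234), (190, 212), (191, 218), (192, 277), (193, 314), (194, 332), (195, 346), (196, 365), (197, 398), (198, 416), (199, 440), (200, 451), (201, 453), (202, 454), (203, 453), (204, 447)]
wedge 0.78 [0.44530973 0.13096562 0.        ]
wedge 0.51 [ 0.58443449 -0.1534324   0.        ]
cup 0.96 [0.55880136 0.24443821 0.        ]
[ 0.55068225 -0.01839224  0.03155116] [-3.14056265  0.01435403  0.04285021] [-18.84847572  -1.27271938  15.20891332] 23.675
```

View pics/w18.png

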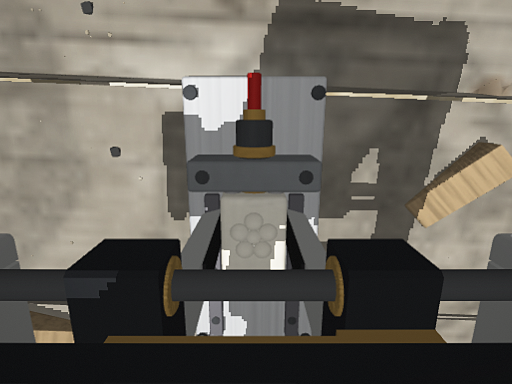

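View pics/t18.png

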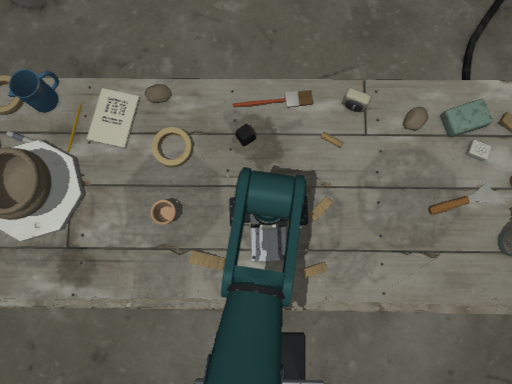

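The mould is home at (253,225) against the stop. The wedge is clear at (206,261), and the other things stand as before. I level the tool with one more row, then hand in.

```bash

python3 -m inch '[{"grip":0.3,"dx":0.25,"dy":0,"dz":-0.02,"rx":0,"ry":0.25,"rz":0}]'
python3 -m inch '[{"grip":0.3,"dx":0.25,"dy":0,"dz":-0.02,"rx":0,"ry":0.15,"rz":0}]'
python3 -c "
from h import *
print(robot.get_obs()['wrist_force']);print(robot.close_job())"
```

```text
time: 23.8
tool_pos: [0.5506, -0.0184, 0.0315]
ee_rot: [-3.141, 0.008, 0.043]
wrist_force: [-18.6, -1.6, 12.9]
width: 0.0395
time: 23.92
tool_pos: [0.5506, -0.0184, 0.0315]
ee_rot: [-3.14, 0.01, 0.043]
wrist_force: [-17.1, -0.4, 13.1]
width: 0.0397
[-17.0965586   -0.4266604   13.08775314]
the job is handed in; nothing more can be done
None
```

The mould is loaded and I handed the job in at about 24 s, still gripping it and pushing it against the stop with about 17 N.

- **Wedge:** I lifted it off the guides first. It is on the bench about 0.18 m from the fixture's origin.
- **Mould:** I took the one beside the fixture and lowered it into the channel flower up, long side along the channel. Then I pushed it in small steps against the plunger.
- **Home on the stop:** A short push of up to 25 N moved it no further. The gap to the stop block measured about 3.5–4 mm against the expected 4 mm, even on both sides. The tool's yaw was 2.4°, matching the fixture.
- **Other things:** The last top view showed the other things where they started.

- **Slip in the fingers:** The mould slid back about 2 mm in the grip as it met the stop, and did not move after that.
- **Tilt:** The tool ends pitched about 0.6° nose-down, with about 13 N pressing on the channel floor.
- **Position estimate:** The network's last estimate of the mould's place was about 1.5 mm short of my estimate of the seat, which is within the calibration error.

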